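Scrub the amber bottle and hold the brush under the tap

ROBOT

A 6-joint arm with a two-finger parallel gripper is mounted at the origin on the work surface. World frame = base frame: x ahead of the robot, y to its left, z up, the work surface at z = 0. Lengths are in m, angles in rad, forces in N, time in s.
With the tool pointing down it reaches from about 0.35 to 0.975 m from the base axis. Payload 7.1 kg.
Tool frame: the origin (TCP) lies at the very end of the fingers, on their centre line; the grasp point (between the pads) lies robot.tcp_to_grasp behind it (robot.tcp_to_grasp is the distance from the TCP to the grasp point, in m); z points along the fingers, y is the line along which they close (so a half turn about z gives the same grasp; the last joint's range is limited). The gripper opens to 88 mm and grips with 3 to 60 N. Pads are 20 mm wide; open, the fingers measure 115 mm over their backs; the gripper's body (75 mm by 178 mm) begins 61 mm behind the grasp point.
Start: joints at [-1.219, 0.423, 1.63, -0, 1.089, -0.019], TCP at [0.226, -0.582, 0.19] pointing down, gripper open.
Joint ranges: [-3, 3], [-0.9, 2.11], [0.09, 2.58], [-1.31, 4.45], [0.11, 2.69], [-2.54, 2.54]. Speed limits (rad/s): [2.39, 2.39, 3.01, 3.14, 3.14, 3.14].

INTERFACE

Orientations are given as a rotation vector (axis times angle).
In Python, from bench import robot gives the robot as it stands. The module is installed in compiled form; this text tells all that it offers.
- The arm moves only by the tool play_rows, never from a script. Its argument "plan" is text: rows parted by semicolons, each of 7 numbers parted by spaces: the finger opening in m, from 0 to 0.0878, then the shift along the tool's x, y, z in m, then the turn, a rotation vector about the tool's x, y, z in degrees. In form: grip dx dy dz rx ry rz; .... A call has 1 to 20 rows; each row is the pose to reach, as a shift and turn from the pose commanded when the call began, along the tool's axes at that moment; what a row does not reach only later rows make up. A row lasts 1/10 s, in which the tool goes at most 50 mm and 8.59 degrees, less where a joint would pass 70% of its speed; a pose out of reach is approached as far as the arm can. A call with a gripper value outside its range is refused whole. The fingers move at their own pace and stop on an object; "force" is the grip in N (left out, the last holds). Time passes only in rows, so rows that repeat a pose let the fingers close. It gives the time, the measured TCP pose, the force, the opening and the grip force at its end, in the units of the state.
- robot.read_state(): the state, without advancing time (a new reading comes with each control period).
- robot.read_camera(name): name is "scene" or "top"; returns a dict with "color" (400x640x3 uint8, red, green, blue), "range_z" (400x640 float32, m along the optical axis (not along the pixel's ray), 0 where there is no reading), "mtx" (3x3 intrinsics, pixels), "xyz" and "orientation" of the camera in the world. Camera axes: x right, y down, z forward; pixel columns grow to the right and rows downward; lengths in m; the calibration is good to about 2 mm. A picture is of the moment at which its call begins.
- robot.close_job(): hands the job in; it is judged then, once.
The state is a dict: "time": time; "qpos": joint angles; "qd": joint speeds; "effort": joint torques, N m; "position": TCP position; "orientation": TCP orientation; "wrist_force": force on the tool from outside, world axes, zero at the start; "torque": the same for the moment, N m; "gripper_width": finger opening in m; "gripper_force": force on a finger pad.
Only numpy, scipy, OpenCV 4.12 (cv2) and the standard library are available. Lean on these libraries where they do the work, as an engineer would, in place of code of your own. Each camera call takes 0.05 s, during which the arm holds its last target. There are 200 camera calls.

TASK

Take the blue-handled bottle brush out of its rack and scrub out the open amber bottle with two full strokes, each right down to the bottom and up until the bristles show above the mouth, leaving the bottle standing where it is. Then draw the brush right out, turn it level and finish still holding it in the gripper, motionless and touching nothing else, with its bristles a few centimetres under the tap's spout, ready to be rinsed. Do not knock or shift the other things on the bench.

Things in the scene. Friction and masses are not known exactly. Their poses are not given: they have to be found in the camera images.
- brush: the bottle brush, 240 long, 65 to 105 g, standing upright bristles down in one of the three places of the rack (which one varies). Origin: centre of the bristle end; its z axis runs up along the brush to the handle. Stiff round bristle head, 32 thick (looks 41 with its soft ends), from 0 to 70; steel wire 6 thick from 70 to 140; round blue handle 18 thick from 140 to 240, plain and graspable from any side. Centre of mass about 130 up
- brush_tip (a point): point on the brush axis at the bristle end (0 along the brush)
- brush_head (a point): point on the brush axis at the middle of the bristles (35 along the brush)
- brush_grip (a point): point on the brush axis at the middle of the blue handle (190 along the brush)
- rack: white plastic brush rack, fixed, 88 (its x) by 250 (its y) by 64 high; three round holes of 42 in its top plate at y = -80, 0, +80, in which brushes stand on the bottom plate, 8 above the bench, so that the blue handle spans heights 148 to 248. Origin under its centre
- bottle: the open amber glass bottle with a white label, loose, 190 to 290 g: body diameter 70, 122 high, wide mouth (inner diameter 51 from height 98 up to the rim), inner floor 5 above the bench. Origin under its centre, z up
- bottle_in (a point): centre of the bottle's inner floor
- bottle_mouth (a point): centre of the bottle's mouth, at rim height (122)
- tap: grey gooseneck laboratory tap with a green cross handle, fixed on the far side of the sink. Origin on the bench plane right below the spout's end; the column (54 at its foot) stands 190 to its +x, from where the arched spout (17 thick) rises to 366 and comes back over the sink, its end pointing straight down
- tap_outlet (a point): the lower end of the spout's nozzle, 272 above the bench, over the sink
- sink: steel sink let into the bench, fixed, mouth 230 (x) by 290 (y), 158 deep, its rim 3 above the bench. Origin at the centre of the mouth at bench height
- brush_red: shorter brush (170 long, its top 178 above the bench, red handle, dark bristles) in another place of the rack; a bystander, origin under its bristles
- brush_yellow: shorter brush (170 long, its top 178 above the bench, yellow handle, tan bristles) in another place of the rack; a bystander, origin under its bristles
- cap: white screw cap of the bottle, diameter 64, 20 high, lying on the bench; a bystander, origin under its centre
- wash_bottle: white squeeze bottle, diameter 66, 195 high with its bent thin spout (reaches 55 to its -x); a bystander, origin under its centre
- jar: capped amber jar, diameter 62, 105 high, black cap; a bystander, origin under its centre
- beaker: empty clear glass beaker, diameter 72, 92 high; a bystander, origin under its centre
- dish: shallow clear glass dish, diameter 92, 22 high; a bystander, origin under its centre
There are look-alikes about, which are no part of the job. Leave any pink look-alike of the brush alone. Leave any green look-alike of the bottle alone.

How it is judged:
By the outcome, as a careful person would: the job done as asked, in the order asked, and still so for the second after the job is handed in, while the arm keeps its last pose, push and grip.
It also fails if it takes over 48 s, if anything falls off the work surface, if the arm or the gripper's body presses on something with over 40 N, if the wrist force passes 120 N, or if a joint passes its speed limit or range.

## Working session

There is one attempt and no reset: what is moved stays moved. The work goes in short steps, Python scripts to look and compute and a tool call to move; the robot and the scene stay as the last step left them, time stands still between calls to the robot, and variables do not carry over. Pictures are saved under pics/ and viewed, at most 10 in all, crops included, and the job is handed in when it is done.

Besides the shell and the picture viewer there is one more tool, called after ">>>" by a JSON object that holds its "name" and its "arguments", one argument or row to a line. play_rows: Moves the arm, as the interface text tells. Its arguments: {"type":"object","properties":{"plan":{"type":"string"},"force":{"type":"number"}},"required":["plan"]}

```bash
mkdir -p pics; cat > h.py <<'E'
import numpy as np, cv2
from bench import robot
from scipy.spatial.transform import Rotation as R
def rot(o):
    o=np.array(o,float)
    return o if o.shape==(3,3) else (R.from_quat(o) if o.size==4 else R.from_rotvec(o)).as_matrix()
def cloud(c):
    z=c["range_z"];K=np.array(c["mtx"]);v,u=np.mgrid[:z.shape[0],:z.shape[1]]
    p=np.stack([(u-K[0,2])/K[0,0]*z,(v-K[1,2])/K[1,1]*z,z],-1)
    p=p@rot(c["orientation"]).T+np.array(c["xyz"]);p[z==0]=np.nan;return p
E
python3 - <<'E'
from h import *
print(robot.read_state(),robot.tcp_to_grasp)
for n in("scene","top"):
    c=robot.read_camera(n);print(n,c["xyz"],c["orientation"],c["mtx"])
    cv2.imwrite(f"pics/{n}0.png",cv2.resize(c["color"][:,:,::-1],(800,500)));np.savez(f"{n}0.npz",**c)
E
```

```text
{'time': 0.0, 'qpos': array([-1.21897890e+00,  4.23802424e-01,  1.63065575e+00,  3.29554357e-05,
        1.08861150e+00, -1.89984558e-02]), 'qd': array([-0.00190723,  0.00261567,  0.00020979,  0.00039312,  0.00156023,
       -0.00178094]), 'effort': array([ 1.17701718e-03, -5.44619465e+01, -2.73670989e+01,  6.45012874e-02,
        2.27942172e-02, -1.11659938e-04]), 'position': array([ 0.22631687, -0.5819556 ,  0.18933918]), 'orientation': array([-3.08631731e+00, -5.78851720e-01,  3.38935562e-04]), 'wrist_force': array([ 0.24086017,  0.06617147, -1.1870664 ]), 'torque': array([-0.04255277,  0.00801994, -0.00136627]), 'gripper_force': 0.0, 'gripper_width': 0.08809477560077776} 0.0187
scene [ 1.01494385 -0.45002725  0.9623889 ] [-2.31935812 -0.88739162  0.3380303 ] [[461.10685341   0.         322.95485879]
 [  0.         461.10685341 199.9281851 ]
 [  0.           0.           1.        ]]
top [0.34317537 0.00216636 1.20280663] [-2.10733594  2.11073694 -0.19245413] [[394.87197268   0.         324.62737599]
 [  0.         394.87197268 196.48058592]
 [  0.           0.           1.        ]]
```

View pics/scene0.png

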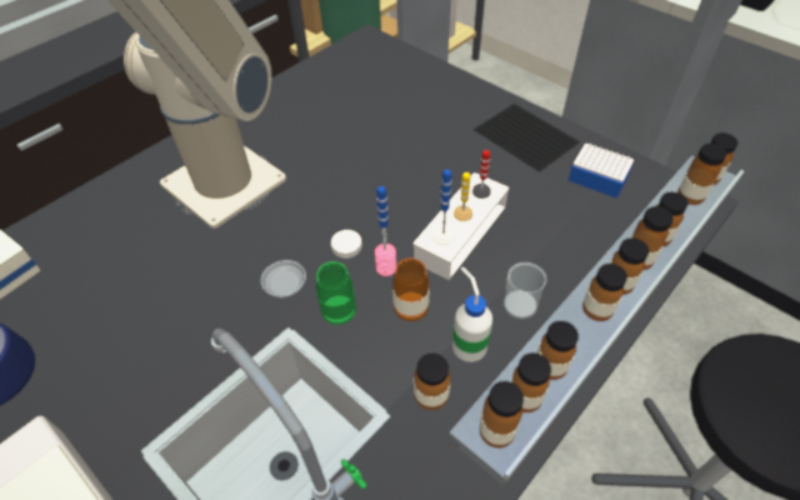

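View pics/top0.png

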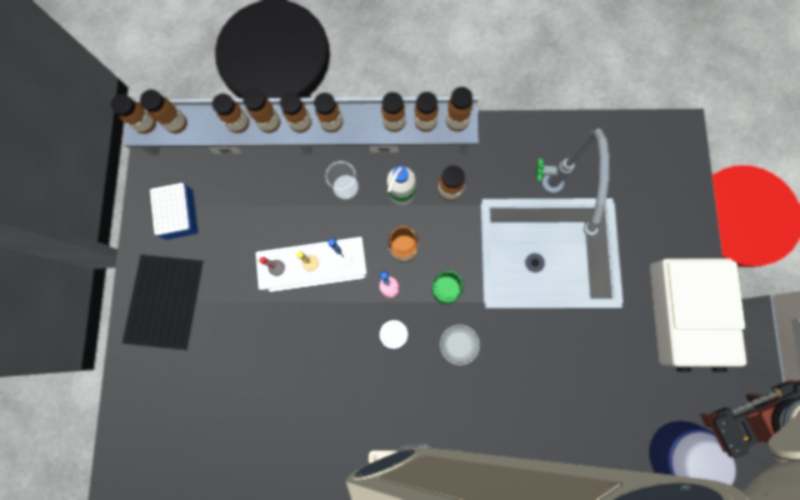

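The scene view shows the blue brush with white bristles in the rack's near-sink hole (445,205), the pink look-alike standing free (385,260), the amber open bottle (410,290) and the tap spout end (218,340). The top view shows the same things at (337,247), (388,287), (403,243) and (592,228).

```bash
cat > m.py <<'E'
from h import *
for n in("scene","top"):
    c=dict(np.load(f"{n}0.npz"));P=cloud(c);hsv=cv2.cvtColor(c["color"],cv2.COLOR_RGB2HSV)
    H,S,V=[hsv[...,i].astype(int) for i in range(3)]
    ws=lambda a,b,d,e:np.s_[int(b*.8):int(e*.8),int(a*.8):int(d*.8)]
    def rep(name,mask,box,zl):
        s=ws(*box);p=P[s][mask[s]];p=p[(p[:,2]>zl[0])&(p[:,2]<zl[1])]
        if len(p)<3: print(n,name,len(p));return
        print(n,name,len(p),"med",np.median(p,0).round(4),"lo",np.percentile(p,3,0).round(4),"hi",np.percentile(p,97,0).round(4));return p
    blue=(H>100)&(H<125)&(S>120);T=np.ones_like(blue);amb=(H<20)&(S>120)
    if n=="scene":
        p=rep("brush",blue,(435,160,460,220),(.1,.3))
        for z in(.16,.19,.22,.25):
            q=p[abs(p[:,2]-z)<.015];print(z,len(q),q.mean(0).round(4) if len(q) else'')
        rep("pinkhandle",blue,(370,180,395,235),(.1,.3))
        rep("bottle",amb,(385,250,435,325),(.0,.2));rep("bottleTop",T,(385,250,435,325),(.112,.14))
        rep("green",(H>45)&(H<75)&(S>150),(310,255,360,330),(.0,.2))
        rep("spoutend",T,(205,322,235,358),(.2,.4));rep("racktop",T,(410,170,515,280),(.055,.07))
        rep("wash",T,(440,260,500,365),(.03,.25));rep("beaker",T,(500,255,550,320),(.03,.2))
        rep("spout",T,(205,320,330,490),(.2,.5))
    else:
        rep("brush",blue,(322,230,350,262),(.1,.3));rep("pink",blue,(376,268,394,290),(.1,.3))
        rep("bottle",amb,(385,220,422,268),(0,.2));rep("bottleTop",T,(380,220,425,268),(.112,.14))
        rep("spoutend",T,(575,210,610,245),(.2,.4));rep("spout",T,(560,110,615,245),(.2,.5))
        rep("racktop",T,(245,225,375,300),(.055,.075));rep("wash",T,(380,155,420,210),(.03,.25))
        rep("sink",T,(470,190,630,315),(-.3,-.1));rep("sinkrim",(V>130)&(S<60),(470,190,630,315),(-.01,.01))
        rep("jar",T,(430,155,475,205),(.03,.2));rep("green",T,(425,265,470,310),(.08,.2))
    np.save(n+"P.npy",P)
    cv2.imwrite(f"pics/{n}1.png",cv2.resize((c["color"][:,:,::-1])[(slice(130,290) if n=="scene" else slice(90,250)),(slice(150,410) if n=="scene" else slice(250,510))],(780,480),interpolation=cv2.INTER_CUBIC))
E
python3 m.py
```

```text
scene brush 132 med [0.5489 0.1619 0.216 ] lo [0.5411 0.1579 0.1576] hi [0.5535 0.1711 0.2476]
0.16 16 [0.5482 0.1606 0.1605]
0.19 30 [0.5494 0.1623 0.1891]
0.22 37 [0.5494 0.1623 0.2198]
0.25 49 [0.5469 0.1647 0.2431]
scene pinkhandle 138 med [0.4844 0.0584 0.2066] lo [0.4765 0.054  0.1458] hi [0.4881 0.0679 0.2395]
scene bottle 872 med [0.5856 0.0228 0.0894] lo [ 0.5493 -0.0051  0.0058] hi [0.6122 0.0589 0.1211]
scene bottleTop 187 med [0.581  0.0276 0.1176] lo [0.5527 0.0012 0.1121] hi [0.6072 0.0549 0.1227]
scene green 1141 med [ 0.4956 -0.0823  0.0774] lo [ 0.4452 -0.108   0.0089] hi [ 0.511  -0.0474  0.1192]
scene spoutend 310 med [ 0.594  -0.3353  0.3487] lo [ 0.557  -0.3419  0.2882] hi [ 0.6285 -0.3251  0.3606]
scene racktop 1940 med [0.5453 0.2204 0.0624] lo [0.4889 0.1213 0.0577] hi [0.5863 0.363  0.0688]
scene wash 1324 med [0.7307 0.0189 0.1063] lo [ 5.905e-01 -3.000e-04  3.580e-02] hi [0.755  0.1279 0.1839]
scene beaker 894 med [0.7391 0.1778 0.065 ] lo [0.7072 0.1436 0.0325] hi [0.7719 0.2106 0.0911]
scene spout 1757 med [ 0.7011 -0.342   0.3466] lo [ 0.5665 -0.354   0.
[... 530 characters left out ...]
]
top spout 861 med [ 0.6444 -0.3349  0.3467] lo [ 0.5519 -0.3475  0.2226] hi [ 0.7465 -0.3204  0.3645]
top racktop 2125 med [0.5269 0.2425 0.0637] lo [0.4834 0.1288 0.059 ] hi [0.581  0.3633 0.0731]
top wash 522 med [0.706  0.0324 0.1136] lo [0.6857 0.0054 0.0416] hi [0.7386 0.0606 0.1883]
top sink 5285 med [ 0.5793 -0.3522 -0.1575] lo [ 0.475  -0.4767 -0.1632] hi [ 0.6842 -0.2191 -0.1143]
top sinkrim 2952 med [ 0.5623 -0.3394  0.002 ] lo [ 0.4325 -0.4971 -0.0055] hi [ 0.7059 -0.166   0.007 ]
top jar 440 med [ 0.7204 -0.086   0.1023] lo [ 0.7015 -0.114   0.0393] hi [ 0.7526 -0.0605  0.1086]
top green 235 med [ 0.4656 -0.0681  0.1016] lo [ 0.4432 -0.1042  0.0828] hi [ 0.5031 -0.0419  0.1241]
```

View pics/top1.png

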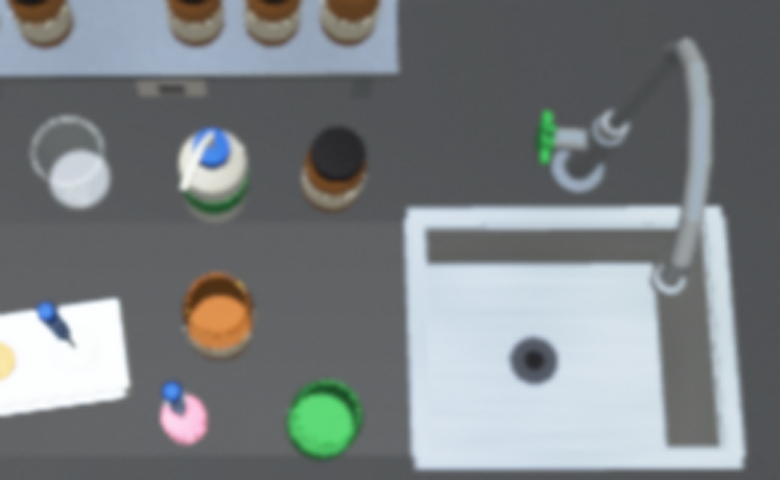

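View pics/scene1.png

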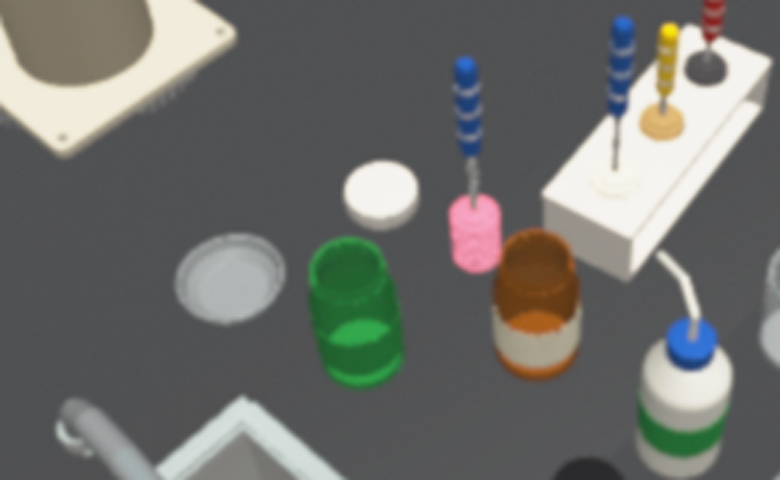

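```bash
cat >> h.py <<'E'
def wrist(q1,phi,Rt):
    # Rt=Rz(q1)Ry(phi)Rz(q4)Ry(q5)Rz(q6)Rz(90)
    M=R.from_euler('ZY',[q1,phi]).as_matrix().T@Rt@R.from_euler('Z',-90,degrees=True).as_matrix()
    q5=np.arccos(M[2,2]);q4=np.arctan2(M[1,2],M[0,2]);q6=np.arctan2(M[2,1],-M[2,0]);return np.round([q4,q5,q6],2)
def toolR(hdeg,alpha=45,s=1):
    h=np.radians(hdeg);a=np.radians(alpha)
    z=np.array([np.cos(h)*np.sin(a),np.sin(h)*np.sin(a),-np.cos(a)]);y=s*np.array([-np.sin(h),np.cos(h),0]);return np.c_[np.cross(y,z),y,z]
E
python3 - <<'E'
from h import *
s=robot.read_state();q=s["qpos"];print(wrist(q[0],q[1]+q[2],rot(s["orientation"])))
for h in(-90,-60,90,45,20,0):
  for name,p in(("rack",(.543,.166)),("bot",(.579,.028)),("tap",None)):
    hv=np.array([np.cos(np.radians(h)),np.sin(np.radians(h))])
    g=np.array(p) if p else np.array([.56,-.325])-.18*hv
    w=g-.2*hv;q1=np.arctan2(w[1],w[0])
    print(h,name,w.round(2),np.hypot(*w).round(2),"q1",q1.round(2),[ (sg,ph,wrist(q1,ph,toolR(h,45,sg))) for sg in(1,-1) for ph in (1.9,2.3)])
# fits
P=np.load("topP.npy");z=P[...,2]
for nm in("top","scene"):
    P=np.load(nm+"P.npy").reshape(-1,3)
    b=P[(abs(P[:,0]-.58)<.045)&(abs(P[:,1]-.028)<.045)&(abs(P[:,2]-.119)<.006)]
    A=np.c_[2*b[:,:2],np.ones(len(b))];c=np.linalg.lstsq(A,(b[:,:2]**2).sum(1),rcond=None)[0];print(nm,"rim",c[:2],np.sqrt(c[2]+c[0]**2+c[1]**2),len(b))
    b=P[(abs(P[:,0]-.56)<.04)&(abs(P[:,1]+.33)<.03)&(P[:,2]>.2)]
    for zz in np.arange(.2,.37,.012):
        k=b[abs(b[:,2]-zz)<.006]
        if len(k): print(zz.round(3),len(k),k.min(0).round(3),k.max(0).round(3))
E
```

```text
[-0.    1.09 -0.02]
-90 rack [0.54 0.37] 0.65 q1 0.59 [(1, 1.9, array([-0.63,  1.72,  0.65])), (1, 2.3, array([-0.64,  1.39,  0.89])), (-1, 1.9, array([-0.63,  1.72, -2.49])), (-1, 2.3, array([-0.64,  1.39, -2.25]))]
-90 bot [0.58 0.23] 0.62 q1 0.38 [(1, 1.9, array([-0.72,  1.59,  0.49])), (1, 2.3, array([-0.75,  1.29,  0.76])), (-1, 1.9, array([-0.72,  1.59, -2.65])), (-1, 2.3, array([-0.75,  1.29, -2.38]))]
-90 tap [0.56 0.05] 0.56 q1 0.1 [(1, 1.9, array([-0.79,  1.41,  0.3 ])), (1, 2.3, array([-0.89,  1.14,  0.61])), (-1, 1.9, array([-0.79,  1.41, -2.84])), (-1, 2.3, array([-0.89,  1.14, -2.53]))]
-60 rack [0.44 0.34] 0.56 q1 0.65 [(1, 1.9, array([-0.79,  1.43,  0.32])), (1, 2.3, array([-0.87,  1.16,  0.63])), (-1, 1.9, array([-0.79,  1.43, -2.82])), (-1, 2.3, array([-0.87,  1.16, -2.51]))]
-60 bot [0.48 0.2 ] 0.52 q1 0.4 [(1, 1.9, array([-0.83,  1.25,  0.15])), (1, 2.3, array([-0.98,  1.  ,  0.5 ])), (-1, 1.9, array([-0.83,  1.25, -2.99])), (-1, 2.3, array([-0.98,  1.  , -2.64]))]
-60 tap [0.37 0.  ] 0.37 q1 0.01 [(1, 1.9, array([-0.84,  0.98, -0.12])), (1, 2.3, array([-1.12,  0.
[... 2626 characters left out ...]
.555 -0.337  0.314] [ 0.574 -0.32   0.326]
0.332 57 [ 0.559 -0.339  0.326] [ 0.587 -0.32   0.338]
0.344 69 [ 0.57  -0.339  0.338] [ 0.599 -0.322  0.35 ]
0.356 24 [ 0.585 -0.339  0.35 ] [ 0.599 -0.326  0.356]
scene rim [0.57949472 0.0281562 ] 0.02692874693367757 164
0.272 4 [ 0.56  -0.332  0.272] [ 0.563 -0.329  0.277]
0.284 9 [ 0.559 -0.339  0.286] [ 0.569 -0.331  0.29 ]
0.296 42 [ 0.547 -0.34   0.29 ] [ 0.57  -0.332  0.3  ]
0.308 8 [ 0.562 -0.337  0.303] [ 0.569 -0.334  0.314]
0.32 7 [ 0.562 -0.337  0.314] [ 0.572 -0.324  0.325]
0.332 34 [ 0.563 -0.338  0.326] [ 0.58  -0.321  0.338]
0.344 57 [ 0.577 -0.34   0.338] [ 0.6   -0.324  0.35 ]
0.356 20 [ 0.592 -0.338  0.35 ] [ 0.6   -0.326  0.354]
```

The top crop shows the amber mouth centred at (218,310) and the spout end at (668,278). The scene crop shows the blue brush in the rack hole at (613,180). My plan is to grasp with the tool leaning 40° towards +y, then level the brush by turning about tool y.

```bash
cat > go.py <<'E'
from h import *
import sys
# go.py gx gy gz lean hdeg : shift/turn in present tool axes to grasp pose; lean signed toward +y
def plan(g,lean):
    s=robot.read_state();R0=rot(s["orientation"]);p=np.array(s["position"])
    a=np.radians(lean);z=np.array([0,np.sin(a),-np.cos(a)]);y=np.array([1.,0,0]);Rt=np.c_[np.cross(y,z),y,z]
    tcp=np.array(g)+robot.tcp_to_grasp*z
    print("t",round(s["time"],2),"grasp now",(p-robot.tcp_to_grasp*R0[:,2]).round(4),"shift",(R0.T@(tcp-p)).round(4),"turn",R.from_matrix(R0.T@Rt).as_rotvec(degrees=True).round(2),"q",s["qpos"].round(2),"F",s["wrist_force"].round(2),"w",round(s["gripper_width"],4))
v=list(map(float,sys.argv[1:]))
for i in range(0,len(v),4): plan(v[i:i+3],v[i+3])
E
python3 go.py .543 .07 .36 40
```

```text
t 0.1 grasp now [ 0.2263 -0.582   0.2081] shift [ 0.5358 -0.5044 -0.1556] turn [ 23.88  34.96 -65.82] q [-1.22  0.42  1.63 -0.    1.09 -0.02] F [0.06 0.63 0.3 ] w 0.0878
```

>>> {"name": "play_rows", "arguments": {
  "plan": "0.0878 0 0 -0.28 0 0 0;0.0878 0 0 -0.28 0 0 0;0.0878 0 0 -0.28 0 0 0;0.0878 0 0 -0.28 0 0 0;0.0878 0 0 -0.28 0 0 0;0.0878 0 0 -0.28 0 0 0;0.0878 0 0 -0.28 0 0 0;0.0878 0 0 -0.28 0 0 0"
}}

```text
time: 0.9
position: [0.2264, -0.5824, 0.4697]
orientation: [3.088, 0.579, -0.0]
wrist_force: [1.1, -0.2, -0.4]
gripper_width: 0.088
gripper_force: 0.0
```

```bash
python3 go.py .543 .07 .36 40
```

```text
t 0.9 grasp now [ 0.2264 -0.5824  0.4884] shift [ 0.5358 -0.5045  0.124 ] turn [ 23.95  35.01 -65.8 ] q [-1.22  0.24  1.26 -0.    1.63 -0.02] F [ 1.14 -0.25 -0.44] w 0.088
```

>>> {"name": "play_rows", "arguments": {
  "plan": "0.0878 0.536 -0.504 0.124 24 35 -65.8;0.0878 0.536 -0.504 0.124 24 35 -65.8;0.0878 0.536 -0.504 0.124 24 35 -65.8;0.0878 0.536 -0.504 0.124 24 35 -65.8;0.0878 0.536 -0.504 0.124 24 35 -65.8;0.0878 0.536 -0.504 0.124 24 35 -65.8;0.0878 0.536 -0.504 0.124 24 35 -65.8;0.0878 0.536 -0.504 0.124 24 35 -65.8;0.0878 0.536 -0.504 0.124 24 35 -65.8;0.0878 0.536 -0.504 0.124 24 35 -65.8;0.0878 0.536 -0.504 0.124 24 35 -65.8;0.0878 0.536 -0.504 0.124 24 35 -65.8;0.0878 0.536 -0.504 0.124 24 35 -65.8;0.0878 0.536 -0.504 0.124 24 35 -65.8;0.0878 0.536 -0.504 0.124 24 35 -65.8;0.0878 0.536 -0.504 0.124 24 35 -65.8;0.0878 0.536 -0.504 0.124 24 35 -65.8;0.0878 0.536 -0.504 0.124 24 35 -65.8;0.0878 0.536 -0.504 0.124 24 35 -65.8;0.0878 0.536 -0.504 0.124 24 35 -65.8"
}}

```text
time: 2.9
position: [0.5434, 0.0803, 0.3461]
orientation: [-1.818, -1.815, -0.661]
wrist_force: [-0.1, -0.1, -0.0]
gripper_width: 0.0877
gripper_force: 0.0
```

```bash
python3 go.py .544 .066 .342 40  .544 .166 .223 40
python3 - <<'E'
from h import *
c=robot.read_camera("scene");cv2.imwrite("pics/scene2.png",cv2.resize(c["color"][60:290,150:470,::-1],(800,575),interpolation=cv2.INTER_CUBIC))
E
```

```text
t 2.9 grasp now [0.5434 0.0683 0.3604] shift [-0.0136  0.0006  0.0126] turn [ 0.03 -0.02 -0.1 ] q [-0.27  0.25  1.7   0.67  1.45 -0.44] F [-0.15 -0.13 -0.02] w 0.0877
t 2.9 grasp now [0.5434 0.0683 0.3604] shift [-0.0135  0.0005  0.1681] turn [ 0.03 -0.02 -0.1 ] q [-0.27  0.25  1.7   0.67  1.45 -0.44] F [-0.15 -0.13 -0.02] w 0.0877
```

View pics/scene2.png

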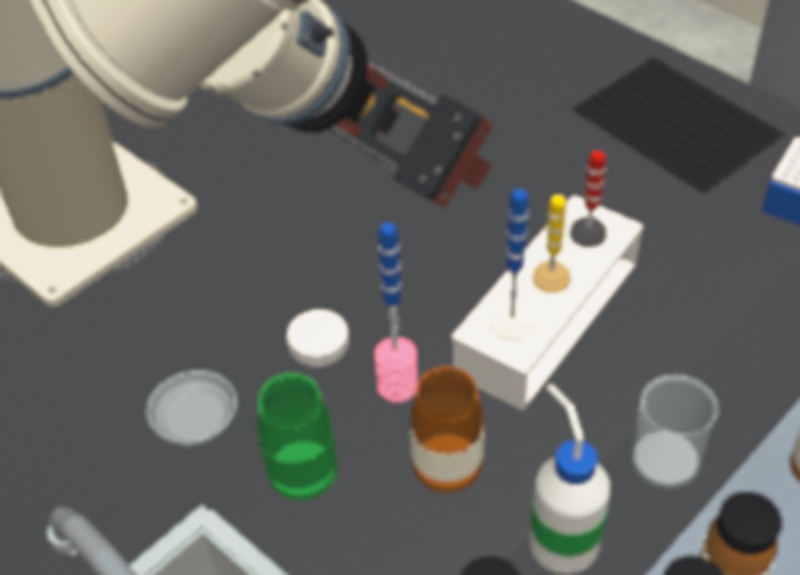

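```bash
python3 - <<'E'
from h import *
c=robot.read_camera("scene");Rc=rot(c["orientation"]);K=np.array(c["mtx"])
for X in([.5434,.0803,.3461],[.5434+.05,.0803,.3461],[.5434,.0684,.3604],[.544,.166,.248],[.544,.166,.223]):
    q=K@(Rc.T@(np.array(X)-c["xyz"]));print(X,((q[:2]/q[2]-[150,60])*2.5).round(0))
P=cloud(c);m=(abs(P[...,0]-.54)<.12)&(P[...,1]>.07)&(P[...,1]<.16)&(P[...,2]>.27);print(P[m].min(0),P[m].max(0),m.sum())
E
```

```text
[0.5434, 0.0803, 0.3461] [452. 155.]
[0.5934, 0.0803, 0.3461] [500. 183.]
[0.5434, 0.0684, 0.3604] [442. 149.]
[0.544, 0.166, 0.248] [516. 191.]
[0.544, 0.166, 0.223] [515. 211.]Traceback (most recent call last):
  File "<stdin>", line 5, in <module>
    return umr_minimum(a, axis, None, out, keepdims, initial, where)
ValueError: zero-size array to reduction operation minimum which has no identity
```

>>> {"name": "play_rows", "arguments": {
  "plan": "0.0878 -0.0135 0.0005 0.03 0 0 0;0.0878 -0.0135 0.0005 0.06 0 0 0;0.0878 -0.0135 0.0005 0.09 0 0 0;0.0878 -0.0135 0.0005 0.12 0 0 0;0.0878 -0.0135 0.0005 0.14 0 0 0;0.0878 -0.0135 0.0005 0.155 0 0 0;0.0878 -0.0135 0.0005 0.168 0 0 0;0.0878 -0.0135 0.0005 0.168 0 0 0;0.0878 -0.0135 0.0005 0.168 0 0 0",
  "force": 30
}}

```text
time: 3.9
position: [0.5442, 0.179, 0.2091]
orientation: [-1.816, -1.817, -0.661]
wrist_force: [-0.6, -0.4, 0.2]
gripper_width: 0.0876
gripper_force: 0.0
```

```bash
python3 go.py .544 .166 .223 40
python3 - <<'E'
from h import *
a=robot.read_camera("scene")["color"][80:240,270:430,::-1];b=robot.read_camera("top")["color"][120:280,180:340,::-1]
cv2.imwrite("pics/g3.png",cv2.resize(np.hstack([a,b]),(800,400),interpolation=cv2.INTER_CUBIC))
E
```

```text
t 3.9 grasp now [0.5442 0.1669 0.2234] shift [-0.001  -0.0002 -0.0003] turn [-0.01 -0.02  0.  ] q [-0.1   0.39  1.85  0.79  1.13 -0.53] F [-0.65 -0.4   0.2 ] w 0.0876
```

View pics/g3.png

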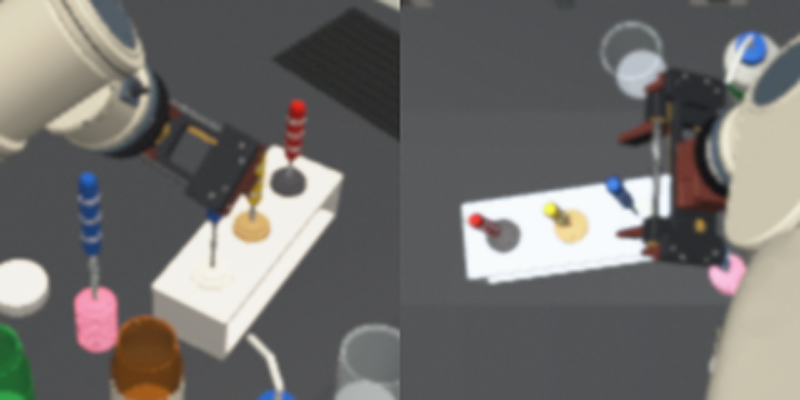

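The fingers straddle the blue handle (top view, handle at (615,187)), so I'm closing now.

>>> {"name": "play_rows", "arguments": {
  "plan": "0.01 0 0 0 0 0 0;0.01 0 0 0 0 0 0;0.01 0 0 0 0 0 0;0.01 0 0 0 0 0 0;0.01 0 0 0 0 0 0;0.01 0 0 0 0 0 0;0.01 0 0 0 0 0 0;0.01 0 0 0 0 0 0;0.01 0 0 0 0 0 0;0.01 0 0 0 0 0 0",
  "force": 45
}}

```text
time: 5.0
position: [0.5438, 0.1792, 0.2087]
orientation: [-1.816, -1.816, -0.661]
wrist_force: [0.5, -0.6, -0.0]
gripper_width: 0.0125
gripper_force: 26.7
```

```bash
python3 go.py .544 .166 .373 40
```

```text
t 5.0 grasp now [0.5438 0.1672 0.2231] shift [ 9.550e-02  1.000e-04 -1.156e-01] turn [-0.04 -0.02 -0.01] q [-0.1   0.39  1.85  0.79  1.13 -0.53] F [ 0.5  -0.6  -0.04] w 0.0125
```

>>> {"name": "play_rows", "arguments": {
  "plan": "0.01 0 0 0 0 0 0;0.01 0 0 0 0 0 0;0.01 0 0 0 0 0 0"
}}

```text
time: 5.3
position: [0.5438, 0.1792, 0.2087]
orientation: [-1.816, -1.816, -0.661]
wrist_force: [0.7, 0.2, 0.1]
gripper_width: 0.0108
gripper_force: 35.1
```

```bash
python3 go.py .544 .166 .373 40
python3 - <<'E'
from h import *
a=robot.read_camera("scene")["color"][100:200,300:400,::-1];b=robot.read_camera("top")["color"][140:240,210:310,::-1]
cv2.imwrite("pics/g4.png",cv2.resize(np.hstack([a,b]),(800,400),interpolation=cv2.INTER_CUBIC))
E
```

```text
t 5.3 grasp now [0.5438 0.1671 0.223 ] shift [ 9.560e-02  1.000e-04 -1.156e-01] turn [-0.04 -0.02 -0.01] q [-0.1   0.39  1.85  0.79  1.13 -0.53] F [0.66 0.24 0.14] w 0.0108
```

View pics/g4.png

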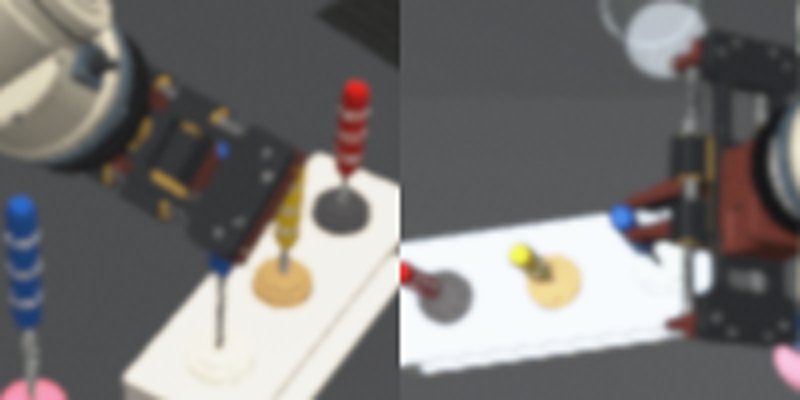

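The handle lies between the closed fingers (top view (622,218)) and a grip force is registered. Next is the lift.

>>> {"name": "play_rows", "arguments": {
  "plan": "0.0 0 0 0 0 0 0;0.0 0 0 0 0 0 0;0.0 0.013 0 -0.015 0 0 0;0.0 0.032 0 -0.038 0 0 0;0.0 0.052 0 -0.062 0 0 0;0.0 0.071 0 -0.085 0 0 0;0.0 0.09 0 -0.108 0 0 0;0.0 0.097 0 -0.116 0 0 0;0.0 0.097 0 -0.116 0 0 0;0.0 0.097 0 -0.116 0 0 0"
}}

```text
time: 6.4
position: [0.5433, 0.1788, 0.3585]
orientation: [-1.816, -1.816, -0.659]
wrist_force: [0.8, -0.0, -0.8]
gripper_width: 0.0105
gripper_force: 40.2
```

```bash
python3 go.py .579 .028 .373 40
python3 - <<'E'
from h import *
a=robot.read_camera("scene")["color"][50:250,250:450,::-1]
c=robot.read_camera("top");b=c["color"][100:300,170:370,::-1]
cv2.imwrite("pics/g5.png",cv2.resize(np.hstack([a,b]),(800,400),interpolation=cv2.INTER_CUBIC))
for n in("scene","top"):
    c=robot.read_camera(n);P=cloud(c);np.save(n+"P5.npy",P)
    m=(abs(P[...,0]-.544)<.05)&(abs(P[...,1]-.166)<.05)&(P[...,2]>.1)&(P[...,2]<.36)
    p=P[m];col=c["color"][m]
    for z in np.arange(.13,.36,.02):
        k=abs(p[:,2]-z)<.01
        if k.sum()>2: print(n,z.round(2),k.sum(),p[k].min(0).round(3),p[k].max(0).round(3),np.median(col[k],0))
E
```

```text
t 6.4 grasp now [0.5433 0.1668 0.3728] shift [-0.1062  0.0357 -0.0894] turn [-0.12 -0.   -0.07] q [-0.1   0.21  1.72  0.71  1.36 -0.3 ] F [ 0.77 -0.   -0.81] w 0.0105
scene 0.17 82 [0.531 0.152 0.162] [0.563 0.185 0.179] [238. 235. 221.]
scene 0.19 101 [0.53  0.151 0.18 ] [0.563 0.183 0.199] [239. 236. 222.]
scene 0.21 131 [0.522 0.152 0.2  ] [0.564 0.191 0.22 ] [240. 237. 224.]
scene 0.23 125 [0.524 0.152 0.22 ] [0.563 0.19  0.237] [244. 242. 232.]
scene 0.25 18 [0.537 0.167 0.24 ] [0.546 0.172 0.258] [121. 122. 119.]
scene 0.27 19 [0.539 0.165 0.26 ] [0.546 0.174 0.28 ] [120. 120. 117.]
scene 0.29 20 [0.539 0.162 0.28 ] [0.549 0.171 0.3  ] [100.  104.  111.5]
scene 0.31 55 [0.536 0.16  0.303] [0.552 0.173 0.32 ] [ 47.  68. 113.]
scene 0.33 51 [0.536 0.158 0.32 ] [0.552 0.174 0.339] [ 52.  68. 114.]
scene 0.35 3 [0.539 0.16  0.341] [0.545 0.161 0.342] [40. 57. 81.]
top 0.17 5 [0.523 0.167 0.167] [0.526 0.184 0.175] [202. 204. 207.]
top 0.19 16 [0.523 0.153 0.182] [0.548 0.185 0.2  ] [222.5 226.5 228.5]
top 0.21 31 [0.522 0.16  0.205] [0.562 0.192 0.22 ] [238. 243. 246.]
top 0.23 124 [0.525 0.159 0.22 ] [0.561 0.191 0.239] [243. 247. 247.]
top 0.25 6 [0.539 0.169 0.244] [0.545 0.173 0.259] [170.5 176.5 178. ]
top 0.27 7 [0.54  0.168 0.26 ] [0.545 0.172 0.279] [145. 150. 153.]
top 0.31 12 [0.534 0.161 0.304] [0.544 0.173 0.319] [111.  118.5 131.5]
top 0.33 15 [0.533 0.161 0.322] [0.541 0.174 0.338] [ 76.  87. 108.]
top 0.35 9 [0.534 0.162 0.341] [0.537 0.171 0.355] [ 67.  79. 103.]
```

View pics/g5.png

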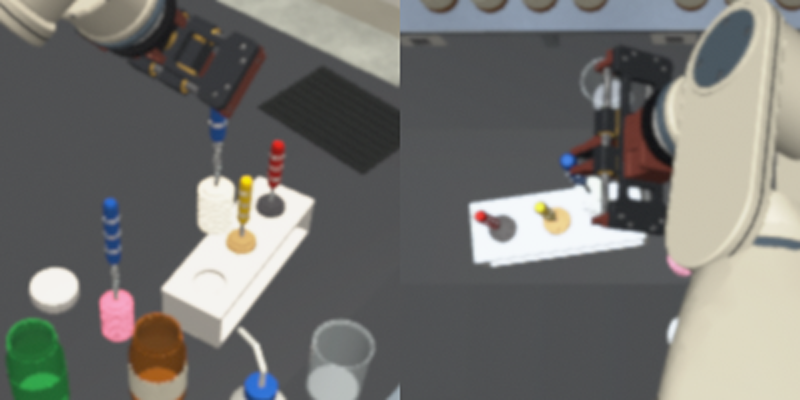

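The brush is out of the rack, vertical, with its bristles fully showing (scene crop (215,205)). Next I move it over the bottle.

>>> {"name": "play_rows", "arguments": {
  "plan": "0.0 -0.015 0.005 -0.013 0 0 0;0.0 -0.04 0.013 -0.034 0 0 0;0.0 -0.065 0.021 -0.055 0 0 0;0.0 -0.09 0.03 -0.075 0 0 0;0.0 -0.11 0.036 -0.092 0 0 0;0.0 -0.11 0.036 -0.092 0 0 0;0.0 -0.11 0.036 -0.092 0 0 0;0.0 -0.11 0.036 -0.092 0 0 0"
}}

```text
time: 7.4
position: [0.5795, 0.0363, 0.3593]
orientation: [-1.815, -1.816, -0.66]
wrist_force: [-1.1, -0.2, -1.0]
gripper_width: 0.0005
gripper_force: 0.0
```

```bash
python3 go.py .579 .024 .222 40 
python3 - <<'E'
from h import *
a=robot.read_camera("scene")["color"][80:280,230:430,::-1];b=robot.read_camera("top")["color"][100:300,220:420,::-1]
cv2.imwrite("pics/g6.png",cv2.resize(np.hstack([a,b]),(800,400),interpolation=cv2.INTER_CUBIC))
for n in("scene","top"):
    c=robot.read_camera(n);P=cloud(c);H=cv2.cvtColor(c["color"],cv2.COLOR_RGB2HSV)
    m=(abs(P[...,0]-.579)<.05)&(abs(P[...,1]-.028)<.05)&(P[...,2]>.1)&(P[...,2]<.36)
    p=P[m]
    for z in (.119,.135,.15,.165,.18,.195,.21,.23,.26,.28):
        k=abs(p[:,2]-z)<.006
        if k.sum()>2: print(n,z,k.sum(),p[k].min(0).round(3),p[k].max(0).round(3))
E
```

```text
t 7.4 grasp now [0.5796 0.0243 0.3736] shift [-0.0978 -0.0003  0.1159] turn [-0.1  -0.06 -0.02] q [-0.33  0.31  1.58  0.66  1.53 -0.45] F [-1.13 -0.22 -1.05] w 0.0005
scene 0.119 165 [ 0.55  -0.001  0.113] [0.608 0.057 0.124]
top 0.119 89 [0.549 0.    0.113] [0.606 0.057 0.125]
top 0.21 14 [0.574 0.07  0.206] [0.589 0.078 0.216]
```

View pics/g6.png

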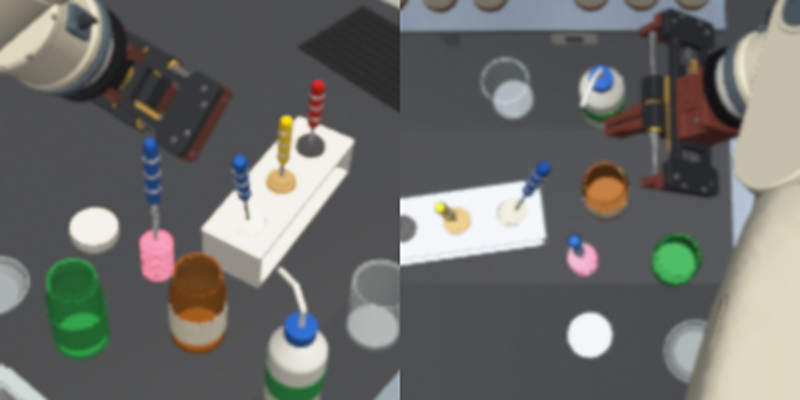

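The brush slipped out and dropped back into its rack hole, now leaning: top view handle end (543,168), bristles (512,213). I'll measure it again and check where the pads really were.

```bash
python3 - <<'E'
from h import *
def proj(c,X):
    q=np.array(c["mtx"])@(rot(c["orientation"]).T@(np.array(X)-c["xyz"]));return q[:2]/q[2]
for n in("scene","top"):
    c=robot.read_camera(n);P=cloud(c);H=cv2.cvtColor(c["color"],cv2.COLOR_RGB2HSV)
    if n=="top": print("g5 exp TCP,handletop",[(2*(proj(c,X)-[170,100])+[400,0]).round() for X in([.5433,.1788,.3585],[.5433,.1668,.398])])
    else: print("g5 scene TCP,top",[(2*(proj(c,X)-[250,50])).round() for X in([.5433,.1788,.3585],[.5433,.1668,.398])])
    m=(abs(P[...,0]-.555)<.045)&(abs(P[...,1]-.15)<.06)&(P[...,2]>.075)&(P[...,2]<.3);p=P[m]
    for z in np.arange(.08,.29,.015):
        k=abs(p[:,2]-z)<.0075
        if k.sum()>1: print(n,z.round(3),k.sum(),p[k].min(0).round(3),p[k].max(0).round(3),np.median(p[k],0).round(4))
# lifted cloud: handle vs finger points
for n in("scene","top"):
    P=np.load(n+"P5.npy");m=(abs(P[...,0]-.544)<.04)&(P[...,1]>.13)&(P[...,1]<.21)&(P[...,2]>.34);p=P[m]
    for z in np.arange(.345,.42,.01):
        k=abs(p[:,2]-z)<.005
        if k.sum()>1: print("L",n,z.round(3),k.sum(),p[k].min(0).round(3),p[k].max(0).round(3))
E
```

```text
g5 scene TCP,top [array([224.,  88.]), array([219.,  62.])]
scene 0.08 10 [0.539 0.143 0.075] [0.557 0.174 0.085] [0.5491 0.1625 0.076 ]
scene 0.095 4 [0.555 0.134 0.089] [0.562 0.142 0.096] [0.5612 0.1357 0.0913]
scene 0.125 8 [0.57  0.095 0.123] [0.581 0.115 0.132] [0.5799 0.1065 0.1284]
scene 0.14 9 [0.574 0.093 0.135] [0.586 0.106 0.145] [0.5812 0.0985 0.141 ]
scene 0.155 4 [0.578 0.091 0.15 ] [0.586 0.094 0.155] [0.584  0.0918 0.1514]
g5 exp TCP,handletop [array([562., 167.]), array([566., 158.])]
top 0.08 15 [0.543 0.121 0.075] [0.567 0.171 0.087] [0.5593 0.1306 0.0815]
top 0.095 15 [0.561 0.106 0.089] [0.574 0.124 0.101] [0.5685 0.1119 0.0943]
top 0.11 30 [0.568 0.09  0.104] [0.584 0.105 0.117] [0.5746 0.0961 0.112 ]
L scene 0.345 3 [0.539 0.16  0.341] [0.545 0.161 0.342]
L top 0.345 5 [0.534 0.162 0.341] [0.537 0.171 0.349]
L top 0.355 4 [0.534 0.165 0.35 ] [0.535 0.171 0.355]
L top 0.365 4 [0.533 0.165 0.363] [0.534 0.171 0.368]
L top 0.375 7 [0.529 0.147 0.372] [0.548 0.175 0.379]
L top 0.385 26 [0.528 0.139 0.381] [0.557 0.17  0.39 ]
L top 0.395 91 [0.528 0.142 0.39 ] [0.557 0.175 0.399]
L top 0.405 36 [0.528 0.138 0.4  ] [0.557 0.156 0.41 ]
L top 0.415 36 [0.527 0.136 0.41 ] [0.558 0.15  0.419]
```

```bash
python3 - <<'E'
from h import *
s=robot.read_state();Rt=rot(s["orientation"]);p0=np.array(s["position"]);print(p0)
for n in("scene","top"):
    c=robot.read_camera(n);P=cloud(c);H=cv2.cvtColor(c["color"],cv2.COLOR_RGB2HSV)
    Q=(P-p0)@Rt
    m=(abs(Q[...,0])<.03)&(abs(Q[...,1])<.04)&(Q[...,2]>-.08)&(Q[...,2]<.03);q=Q[m]
    print(n,"finger pts",m.sum())
    for z in np.arange(-.07,.03,.005):
        k=abs(q[:,2]-z)<.0025
        if k.sum(): print(z.round(3),k.sum(),"x",q[k,0].min().round(3),q[k,0].max().round(3),"y",q[k,1].min().round(3),q[k,1].max().round(3))
    blue=(H[...,0]>100)&(H[...,0]<125)&(H[...,1]>110)
    # brush handle
    m=(abs(P[...,0]-.565)<.06)&(P[...,1]>.06)&(P[...,1]<.2)&(P[...,2]>.07)&(P[...,2]<.22)
    m2=m&blue;p=P[m2];print(n,"handle",len(p),p.min(0).round(3),p.max(0).round(3))
    k=p.mean(0);u=np.linalg.svd(p-k)[2][0];u*=np.sign(u[2]);t=(p-k)@u;print("mean",k.round(4),"dir",u.round(3),"ends",(k+u*t.min()).round(3),(k+u*t.max()).round(3))
    v=c["xyz"]-k;print("view dir",(v/np.linalg.norm(v)).round(2))
    pk=blue&(abs(P[...,0]-.481)<.03)&(abs(P[...,1]-.062)<.03)&(P[...,2]>.2);print("pink",np.median(P[pk],0).round(4))
    w=(H[...,1]<40)&(H[...,2]>190)&(abs(P[...,0]-.544)<.05)&(abs(P[...,1]-.17)<.05)&(P[...,2]>.055);print("white",w.sum(),np.percentile(P[w][:,2],[1,50,95,99]).round(3) if w.any() else'')
E
```

```text
[0.57977785 0.03609165 0.35982378]
scene finger pts 7
scene handle 23 [0.58  0.061 0.114] [0.6   0.096 0.138]
mean [0.588  0.0805 0.1241] dir [ 0.369 -0.77   0.521] ends [0.581 0.096 0.114] [0.597 0.061 0.137]
view dir [ 0.4  -0.49  0.78]
pink [0.4836 0.0586 0.2294]
white 974 [0.056 0.063 0.068 0.074]
top finger pts 178
-0.07 24 x -0.008 0.011 y -0.012 0.009
-0.065 20 x -0.005 0.011 y -0.011 0.008
-0.06 16 x -0.003 0.012 y -0.01 0.007
-0.055 17 x -0.013 0.012 y -0.01 0.008
-0.05 22 x -0.012 0.011 y -0.011 0.007
-0.045 20 x -0.012 0.011 y -0.01 0.008
-0.04 15 x -0.007 0.011 y -0.01 0.007
-0.035 14 x -0.004 0.011 y -0.009 0.008
top handle 72 [0.568 0.061 0.102] [0.599 0.106 0.146]
mean [0.5805 0.0828 0.1231] dir [ 0.323 -0.736  0.595] ends [0.571 0.105 0.105] [0.592 0.057 0.144]
view dir [-0.21 -0.07  0.97]
pink [0.4784 0.0621 0.2392]
white 941 [0.057 0.064 0.069 0.079]
```

>>> {"name": "play_rows", "arguments": {
  "plan": "0.0878 0 0 0 0 0 0;0.0878 0 0 0 0 0 0;0.0878 0 0 0 0 0 0;0.0878 0 0 0 0 0 0;0.0878 0 0 0 0 0 0;0.0878 0 0 0 0 0 0;0.0878 0 0 0 0 0 0;0.0878 0 0 0 0 0 0"
}}

```text
time: 8.6
position: [0.58, 0.0354, 0.3596]
orientation: [-1.816, -1.816, -0.661]
wrist_force: [-0.1, 0.5, 0.1]
gripper_width: 0.0611
gripper_force: 0.0
```

```bash
cat > see.py <<'E'
from h import *
s=robot.read_state();Rt=rot(s["orientation"]);p0=np.array(s["position"]);print(s["time"],p0.round(4),"w",s["gripper_width"],s["gripper_force"])
for n in("scene","top"):
    c=robot.read_camera(n);P=cloud(c);np.savez("last_"+n,P=P,col=c["color"]);H=cv2.cvtColor(c["color"],cv2.COLOR_RGB2HSV)
    Q=(P-p0)@Rt
    m=(abs(Q[...,0])<.03)&(abs(Q[...,1])<.07)&(Q[...,2]>-.07)&(Q[...,2]<.03);q=Q[m]
    for z in np.arange(-.06,.03,.01):
        k=abs(q[:,2]-z)<.005
        if k.sum(): print(n,z.round(3),k.sum(),"x",q[k,0].min().round(3),q[k,0].max().round(3),"y",q[k,1].min().round(3),q[k,1].max().round(3))
    blue=(H[...,0]>100)&(H[...,0]<125)&(H[...,1]>110)
    m=(abs(P[...,0]-.57)<.08)&(P[...,1]>.0)&(P[...,1]<.2)&(P[...,2]>.01)&(P[...,2]<.22)&blue&~((P[...,0]<.5)&(P[...,1]<.1))
    p=P[m];print(n,"handle",len(p))
    if len(p)>5:
        k=p.mean(0);u=np.linalg.svd(p-k)[2][0];t=(p-k)@u;print("mean",k.round(4),"dir",u.round(3),"ends",(k+u*t.min()).round(3),(k+u*t.max()).round(3))
    b=P[(abs(P[...,0]-.58)<.045)&(abs(P[...,1]-.028)<.045)&(abs(P[...,2]-.119)<.006)]
    if len(b)>20: print("rim",len(b),((b.min(0)+b.max(0))/2).round(4))
    pk=blue&(abs(P[...,0]-.481)<.03)&(abs(P[...,1]-.062)<.03)&(P[...,2]>.2);print("pink",np.median(P[pk],0).round(4) if pk.any() else None)
E
python3 see.py
```

```text
8.6 [0.58   0.0354 0.3596] w 0.06110513139349257 0.0
scene -0.06 27 x -0.012 0.009 y -0.035 -0.03
scene -0.05 38 x -0.013 0.009 y -0.034 -0.03
scene -0.04 30 x -0.013 0.01 y -0.035 -0.03
scene -0.03 4 x -0.012 0.006 y -0.034 0.038
scene handle 86
mean [0.6003 0.0481 0.1462] dir [ 0.287 -0.819  0.496] ends [0.582 0.099 0.115] [0.608 0.027 0.159]
rim 149 [0.5799 0.0281 0.1186]
pink [0.4839 0.0587 0.2292]
top -0.06 46 x -0.011 0.012 y -0.043 0.041
top -0.05 50 x -0.011 0.012 y -0.043 0.04
top -0.04 48 x -0.012 0.012 y -0.042 0.041
top -0.03 9 x -0.012 0.011 y -0.041 0.038
top handle 133
mean [0.5884 0.0645 0.1364] dir [-0.334  0.762 -0.555] ends [0.603 0.03  0.161] [0.57  0.106 0.106]
rim 66 [0.5773 0.0365 0.119 ]
pink [0.4786 0.0621 0.239 ]
```

The fingers' real end sits about 32 mm behind the reported TCP, so the handle was held only by the pad edges. From here I treat the grasp point as 0.0507 m behind the TCP. The brush now leans from its hole onto the amber bottle's rim, and the bottle hasn't moved. I'll grip the lower handle, stand the brush up in the rack again, then regrasp it higher.

```bash
cat > reg.py <<'E'
from h import *
G=.0507
def rows(poses,verbose=True):
    s=robot.read_state();R0=rot(s["orientation"]);p=np.array(s["position"])
    print("t",round(s["time"],2),"grasp",(p-G*R0[:,2]).round(4),"q",s["qpos"].round(2),"F",s["wrist_force"].round(1),"w",round(s["gripper_width"],4),round(s["gripper_force"],1))
    for g,Rt in poses:
        tcp=np.array(g)+G*Rt[:,2];print((R0.T@(tcp-p)).round(4),R.from_matrix(R0.T@Rt).as_rotvec(degrees=True).round(1))
def frame(u,beta,side):
    # u brush up-axis; t = b rotated beta toward down in plane, then rotated 'side' deg about u ; n horizontal normal
    n=np.cross([0,0,1.],u);n/=np.linalg.norm(n)
    return n
E
python3 see.py; python3 - <<'E'
from h import *
a=np.load("last_scene.npz")
# wash spout + rack check
P=a["P"];m=(P[...,2]>.15)&(abs(P[...,0]-.67)<.06)&(abs(P[...,1]-.06)<.06);print("spout pts",P[m].min(0).round(3),P[m].max(0).round(3));
b=np.load("last_top.npz")["col"][120:270,200:400,::-1];c=a["col"][100:250,220:420,::-1]
cv2.imwrite("pics/g7.png",cv2.resize(np.hstack([c,b]),(800,300),interpolation=cv2.INTER_CUBIC))
E
```

```text
8.7 [0.58   0.0354 0.3597] w 0.0691817982810797 0.0
scene -0.06 8 x -0.011 0.008 y -0.036 -0.034
scene -0.05 35 x -0.013 0.009 y -0.037 -0.035
scene -0.04 59 x -0.013 0.01 y -0.044 0.044
scene -0.03 16 x -0.013 0.007 y -0.037 0.042
scene handle 85
mean [0.6003 0.0483 0.146 ] dir [ 0.293 -0.813  0.503] ends [0.582 0.098 0.115] [0.608 0.027 0.159]
rim 145 [0.5791 0.0332 0.1189]
pink [0.4833 0.0585 0.2287]
top -0.06 42 x -0.012 0.011 y -0.048 0.044
top -0.05 55 x -0.011 0.012 y -0.047 0.043
top -0.04 48 x -0.01 0.011 y -0.047 0.044
top -0.03 7 x -0.006 0.011 y -0.044 0.042
top handle 133
mean [0.5885 0.0641 0.1368] dir [-0.335  0.763 -0.553] ends [0.604 0.029 0.162] [0.571 0.104 0.108]
rim 59 [0.5718 0.0365 0.119 ]
pink [0.4787 0.0622 0.238 ]
spout pts [0.61  0.002 0.15 ] [0.729 0.056 0.398]
```

View pics/g7.png

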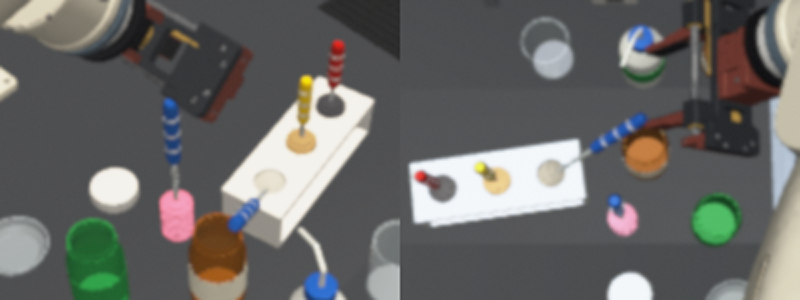

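The brush lies at rest with its handle on the far-left of the amber rim (top view, (595,150) to (645,118)) and its head in the hole at (552,172).

```bash
cat > p1.py <<'E'
from reg import *
u0=np.array([.333,-.762,.553]);u0/=np.linalg.norm(u0)
end=np.array([.606,.027,.1555]);tip=end-.24*u0;print("tip",tip.round(3))
e=-np.array([u0[0],u0[1],0])/np.hypot(*u0[:2])   # az 113.5, direction the head points
n=np.cross([0,0,1.],e)                            # horizontal normal
th0=np.arcsin(u0[2])
def pose(rz,th,s=.163,beta=40,side=20):
    # rz: tip (r,z) relative hole centre along e ; th elevation
    u=-np.cos(th)*e+np.sin(th)*np.array([0,0,1.])
    el=-th-np.radians(beta);t=np.cos(el)*e+np.sin(el)*np.array([0,0,1.])
    y=-n if (-n)[0]>0 else n
    Rt=np.c_[np.cross(y,t),y,t]
    sg=-1 if np.dot(np.cross(u,t),y)>0 else 1
    Rt=R.from_rotvec(np.radians(side)*u*(sg)).as_matrix()@Rt     # body toward +y_tool side
    hole=np.array([.543,.1695,0])+ (n*np.dot(tip-np.array([.543,.1695,0]),n))*max(0,1-(th-th0)/.5)
    return hole+rz[0]*e+np.array([0,0,rz[1]])+s*u,Rt
r0=np.dot(tip-np.array([.543,.1695,0]),e);z0=tip[2]
E
python3 - <<'E'
from p1 import *
print(r0,z0,np.dot(tip-np.array([.543,.1695,0]),n),np.degrees(th0))
g,Rt=pose((r0,z0),th0);print("grasp",g.round(4),"t",Rt[:,2].round(3),"y",Rt[:,1].round(3),"x",Rt[:,0].round(3))
back=g-Rt[:,2]*.10
rows([(back,Rt),(g,Rt)])
E
```

```text
tip [0.526 0.21  0.023]
0.04404233874256158 0.022603262716080458 -0.0006655967159231919 33.62372555462129
grasp [0.5803 0.0858 0.1129] t [-0.323  0.19  -0.927] y [ 0.937  0.203 -0.285] x [-0.134  0.961  0.243]
t 8.8 grasp [0.58   0.0029 0.3984] q [-0.33  0.31  1.58  0.66  1.53 -0.45] F [ 0.3 -0.1  0.1] w 0.0769 0.0
[-0.0979  0.0165  0.1803] [ 20.4 -26.8  -3.2]
[-0.143  -0.0158  0.2635] [ 20.4 -26.8  -3.2]
```

```bash
python3 - <<'E'
from p1 import *
W=[]
for nm in("scene","top"):
    P=np.load(nm+"P.npy").reshape(-1,3);m=(P[:,0]>.62)&(P[:,0]<.78)&(P[:,1]>-.02)&(P[:,1]<.09)&(P[:,2]>.02)&(P[:,2]<.21);p=P[m];W.append(p)
    for z in(.06,.1,.13,.15,.165,.18,.195):
        k=abs(p[:,2]-z)<.008
        if k.any(): print(nm,z,k.sum(),p[k].min(0).round(3),p[k].max(0).round(3))
W=np.vstack(W);a=np.linspace(0,6.28,24)
for X,Y,h,r in((.481,.063,.24,.009),(.481,.063,.075,.02),(.579,.028,.122,.033)):
    W=np.vstack([W]+[np.c_[X+r*np.cos(a),Y+r*np.sin(a),0*a+z] for z in np.arange(0,h,.01)])
for s in(.163,.15):
  for beta in(30,40,50):
    for side in(-10,0,5,10,15,20):
      g,Rt=pose((r0,z0),th0,s,beta,side);Q=(W-g)@Rt
      body=np.maximum.reduce([abs(Q[:,0])-.0375,abs(Q[:,1])-.089,Q[:,2]+.061])
      fin=np.maximum.reduce([abs(Q[:,0])-.012,abs(Q[:,1])-.045,Q[:,2]-.019])
      i=body.argmin();print(s,beta,side,"body",body[i].round(3),W[i].round(2),"fingers(open~.06)",fin.min().round(3),W[fin.argmin()].round(2))
E
```

```text
tip [0.526 0.21  0.023]
scene 0.06 110 [ 0.694 -0.001  0.052] [0.756 0.045 0.068]
scene 0.1 189 [ 0.691 -0.     0.092] [0.756 0.063 0.108]
scene 0.13 79 [0.709 0.015 0.122] [0.742 0.043 0.138]
scene 0.15 177 [0.706 0.016 0.142] [0.74  0.052 0.157]
scene 0.165 14 [0.72  0.031 0.158] [0.726 0.036 0.172]
scene 0.18 52 [0.671 0.031 0.172] [0.727 0.06  0.188]
scene 0.195 28 [0.688 0.038 0.187] [0.712 0.05  0.196]
top 0.06 35 [0.689 0.003 0.052] [0.711 0.06  0.068]
top 0.1 71 [0.69  0.002 0.092] [0.749 0.064 0.108]
top 0.13 31 [0.702 0.014 0.122] [0.726 0.054 0.137]
top 0.15 100 [0.706 0.016 0.142] [0.74  0.05  0.156]
top 0.165 2 [0.719 0.033 0.161] [0.719 0.033 0.17 ]
top 0.18 31 [0.671 0.032 0.176] [0.725 0.06  0.188]
top 0.195 22 [0.684 0.038 0.188] [0.711 0.054 0.196]
0.163 30 -10 body -0.001 [0.67 0.06 0.18] fingers(open~.06) -0.002 [0.56 0.05 0.12]
0.163 30 0 body -0.012 [0.67 0.06 0.18] fingers(open~.06) 0.002 [0.57 0.06 0.12]
0.163 30 5 body -0.017 [0.67 0.06 0.18] fingers(open~.06) 0.004 [0.57 0.06 0.12]
0.163 30 10 body -0.021 [0.67 0.06 0.18] fingers(open~.06) 0.006 [0.57 0.06 0
[... 1882 characters left out ...]
01 [0.67 0.06 0.18] fingers(open~.06) 0.016 [0.57 0.06 0.12]
0.15 40 15 body -0.003 [0.67 0.06 0.18] fingers(open~.06) 0.017 [0.57 0.06 0.12]
0.15 40 20 body -0.007 [0.67 0.06 0.18] fingers(open~.06) 0.018 [0.58 0.06 0.12]
0.15 50 -10 body -0.013 [0.49 0.06 0.23] fingers(open~.06) 0.014 [0.56 0.05 0.12]
0.15 50 0 body 0.002 [0.49 0.07 0.17] fingers(open~.06) 0.017 [0.57 0.06 0.12]
0.15 50 5 body 0.007 [0.49 0.07 0.17] fingers(open~.06) 0.018 [0.57 0.06 0.12]
0.15 50 10 body 0.011 [0.49 0.07 0.17] fingers(open~.06) 0.019 [0.57 0.06 0.12]
0.15 50 15 body 0.014 [0.67 0.06 0.18] fingers(open~.06) 0.02 [0.57 0.06 0.12]
0.15 50 20 body 0.01 [0.67 0.06 0.18] fingers(open~.06) 0.021 [0.58 0.06 0.12]
```

```bash
python3 - <<'E'
from p1 import *
W=[]
for nm in("scene","top"):
    P=np.load(nm+"P.npy").reshape(-1,3);m=(P[:,0]>.62)&(P[:,0]<.78)&(P[:,1]>-.02)&(P[:,1]<.09)&(P[:,2]>.02)&(P[:,2]<.21);W.append(P[m])
W=np.vstack(W);a=np.linspace(0,6.28,24)
for X,Y,h,r in((.481,.063,.24,.009),(.481,.063,.075,.02),(.579,.028,.123,.03)):
    W=np.vstack([W]+[np.c_[X+r*np.cos(a),Y+r*np.sin(a),0*a+z] for z in np.append(np.arange(0,h,.01),h)])
for s in(.205,.215,.225):
  for beta in(25,40,50,60):
    for side in(-10,0,10,20,30):
      g,Rt=pose((r0,z0),th0,s,beta,side);Q=(W-g)@Rt
      body=np.maximum.reduce([abs(Q[:,0])-.0375,abs(Q[:,1])-.089,Q[:,2]+.066])
      fin=np.maximum.reduce([abs(Q[:,0])-.012,abs(Q[:,1])-.045,Q[:,2]-.014])
      i=body.argmin();print(s,beta,side,"body",body[i].round(3),W[i].round(2),"fing",fin.min().round(3),W[fin.argmin()].round(2),"t",Rt[:,2].round(2),g.round(3))
E
```

```text
tip [0.526 0.21  0.023]
0.205 25 -10 body 0.002 [0.7  0.04 0.19] fing -0.002 [0.59 0.05 0.12] t [-0.14  0.51 -0.85] [0.594 0.054 0.136]
0.205 25 0 body -0.003 [0.69 0.05 0.19] fing -0.002 [0.59 0.05 0.12] t [-0.21  0.48 -0.85] [0.594 0.054 0.136]
0.205 25 10 body -0.008 [0.69 0.05 0.19] fing -0.002 [0.59 0.05 0.12] t [-0.28  0.45 -0.85] [0.594 0.054 0.136]
0.205 25 20 body -0.015 [0.69 0.05 0.19] fing -0.002 [0.6  0.05 0.12] t [-0.35  0.43 -0.83] [0.594 0.054 0.136]
0.205 25 30 body -0.016 [0.7  0.04 0.19] fing -0.004 [0.6  0.05 0.12] t [-0.41  0.42 -0.81] [0.594 0.054 0.136]
0.205 40 -10 body 0.008 [0.7  0.05 0.2 ] fing -0.003 [0.6  0.05 0.12] t [-0.01  0.31 -0.95] [0.594 0.054 0.136]
0.205 40 0 body 0.001 [0.7  0.04 0.19] fing -0.003 [0.6  0.05 0.12] t [-0.11  0.26 -0.96] [0.594 0.054 0.136]
0.205 40 10 body -0.007 [0.69 0.05 0.19] fing -0.003 [0.6  0.05 0.12] t [-0.22  0.22 -0.95] [0.594 0.054 0.136]
0.205 40 20 body -0.015 [0.69 0.05 0.19] fing -0.004 [0.6  0.05 0.12] t [-0.32  0.19 -0.93] [0.594 0.054 0.136]
0.205 40 30 body -0.023 [0.69 0.05 0.19] fing -0.005 [0.6  0.05 0.12] t
[... 4870 characters left out ...]
9  0.02 -0.96] [0.601 0.038 0.147]
0.225 50 30 body -0.018 [0.7  0.05 0.2 ] fing 0.005 [0.61 0.03 0.12] t [-0.42  0.   -0.91] [0.601 0.038 0.147]
0.225 60 -10 body 0.026 [0.49 0.05 0.24] fing 0.005 [ 0.57 -0.    0.12] t [ 0.16  0.01 -0.99] [0.601 0.038 0.147]
0.225 60 0 body 0.018 [0.49 0.05 0.24] fing 0.009 [0.59 0.05 0.12] t [ 0.03 -0.06 -1.  ] [0.601 0.038 0.147]
0.225 60 10 body 0.005 [0.71 0.04 0.2 ] fing 0.009 [0.6  0.05 0.12] t [-0.12 -0.11 -0.99] [0.601 0.038 0.147]
0.225 60 20 body -0.007 [0.7  0.05 0.2 ] fing 0.007 [0.6  0.04 0.12] t [-0.26 -0.15 -0.95] [0.601 0.038 0.147]
0.225 60 30 body -0.018 [0.7  0.05 0.2 ] fing 0.005 [0.6  0.04 0.12] t [-0.4  -0.17 -0.9 ] [0.601 0.038 0.147]
```

```bash
sed -i 's/^G=.*/G=.046/' reg.py; python3 - <<'E'
from p1 import *
g,Rt=pose((r0,z0),th0,.22,50,-10);print("grasp",g.round(4),"t",Rt[:,2].round(3),"y",Rt[:,1].round(3),"x",Rt[:,0].round(3))
rows([(g-Rt[:,2]*.10,Rt),(g,Rt)])
E
```

```text
tip [0.526 0.21  0.023]
grasp [0.5993 0.0423 0.1444] t [ 0.075  0.161 -0.984] y [0.864 0.482 0.145] x [-0.498  0.861  0.103]
t 8.8 grasp [0.58   0.0059 0.3948] q [-0.33  0.31  1.58  0.66  1.53 -0.45] F [ 0.3 -0.1  0.1] w 0.0769 0.0
[-0.1057  0.0155  0.1229] [  3.9 -31.1 -30.4]
[-0.1566  0.023   0.2086] [  3.9 -31.1 -30.4]
```

>>> {"name": "play_rows", "arguments": {
  "plan": "0.0878 -0.1057 0.0155 0.1229 3.9 -31.1 -30.4;0.07 -0.1057 0.0155 0.1229 3.9 -31.1 -30.4;0.07 -0.1057 0.0155 0.1229 3.9 -31.1 -30.4;0.06 -0.1057 0.0155 0.1229 3.9 -31.1 -30.4;0.06 -0.1057 0.0155 0.1229 3.9 -31.1 -30.4;0.06 -0.1057 0.0155 0.1229 3.9 -31.1 -30.4;0.06 -0.1057 0.0155 0.1229 3.9 -31.1 -30.4;0.06 -0.1057 0.0155 0.1229 3.9 -31.1 -30.4"
}}

```text
time: 9.6
position: [0.5957, 0.0332, 0.1979]
orientation: [-1.567, -2.688, -0.28]
wrist_force: [0.1, 0.8, 0.2]
gripper_width: 0.0601
gripper_force: 0.0
```

```bash
python3 see.py; python3 - <<'E'
from p1 import *
g,Rt=pose((r0,z0),th0,.22,50,-10)
rows([(g,Rt)])
E
```

```text
9.6 [0.5957 0.0332 0.1979] w 0.06011329376026077 0.0
scene -0.06 46 x -0.013 0.009 y -0.042 0.039
scene -0.05 45 x -0.013 0.012 y -0.04 0.037
scene -0.04 48 x -0.014 0.009 y -0.04 0.038
scene -0.03 13 x -0.013 0.002 y -0.036 0.037
scene handle 87
mean [0.5999 0.0488 0.1453] dir [ 0.29  -0.807  0.515] ends [0.582 0.098 0.114] [0.608 0.028 0.159]
rim 142 [0.5796 0.0278 0.1183]
pink None
top handle 42
mean [0.5767 0.0926 0.1161] dir [-0.427  0.697 -0.576] ends [0.586 0.077 0.129] [0.571 0.102 0.108]
pink None
tip [0.526 0.21  0.023]
t 9.7 grasp [0.5923 0.0252 0.2429] q [-0.06  0.34  1.75  0.2   0.99 -0.68] F [-0.4  0.3 -0.1] w 0.0598 0.0
[ 8.000e-04 -1.000e-04  1.002e-01] [ 0.1 -0.1 -0.1]
```

>>> {"name": "play_rows", "arguments": {
  "plan": "0.06 0.001 0 0.03 0 0 0;0.06 0.001 0 0.06 0 0 0;0.06 0.001 0 0.08 0 0 0;0.06 0.001 0 0.093 0 0 0;0.06 0.001 0 0.099 0 0 0;0.06 0.001 0 0.099 0 0 0;0.01 0.001 0 0.099 0 0 0;0.01 0.001 0 0.099 0 0 0;0.01 0.001 0 0.099 0 0 0;0.01 0.001 0 0.099 0 0 0;0.01 0.001 0 0.099 0 0 0;0.01 0.001 0 0.099 0 0 0;0.01 0.001 0 0.099 0 0 0",
  "force": 40
}}

```text
time: 11.0
position: [0.6025, 0.0505, 0.1004]
orientation: [-1.565, -2.691, -0.279]
wrist_force: [0.3, 0.1, 0.4]
gripper_width: 0.0173
gripper_force: 40.0
```

```bash
cat > p2.py <<'E'
from p1 import *
E1=np.array([.021,.056]);E2=np.array([-.021,.064])
L=[]
for d in(33.6,40,47,54,61,68,75,82,90):
    th=np.radians(d);nn=np.array([np.sin(th),np.cos(th)]);b=np.array([np.cos(th),-np.sin(th)])
    lo=E2@nn+.003 if d<58 else E2@nn+.016;hi=E1@nn-.016;c=(lo+hi)/2
    # tip = c*nn + a*b with lower corner z>= .011
    zt=.0105+.016*np.cos(th);a=(zt-c*nn[1])/b[1];tp=c*nn+a*b
    if d==90: tp=np.array([0,.0105])
    L.append((d,tp))
if __name__=="__main__":
    for d,tp in L: print(d,tp.round(4))
    off=np.array([r0,z0])
    rows([pose(tp if i else off,np.radians(d),.22,50,-10) for i,(d,tp) in enumerate(L)])
E
python3 p2.py
```

```text
tip [0.526 0.21  0.023]
33.6 [0.0427 0.0238]
40 [0.0343 0.0228]
47 [0.0271 0.0214]
54 [0.0211 0.0199]
61 [0.0231 0.0183]
68 [0.0176 0.0165]
75 [0.0122 0.0146]
82 [0.0066 0.0127]
90 [0.     0.0105]
t 11.0 grasp [0.599  0.043  0.1456] q [-0.03  0.48  1.8   0.23  0.8  -0.7 ] F [0.3 0.1 0.4] w 0.0173 40.0
[-0.001  -0.0003  0.0012] [ 0. -0.  0.]
[ 0.0009  0.0024 -0.0181] [ 0.8 -6.3 -0.8]
[ 0.0085  0.0054 -0.0355] [  1.5 -13.2  -1.8]
[ 0.0194  0.0086 -0.0508] [  2.3 -20.1  -2.7]
[ 0.04    0.0124 -0.0627] [  3.1 -27.   -3.6]
[ 0.0547  0.0154 -0.073 ] [  3.9 -33.9  -4.6]
[ 0.0708  0.0183 -0.0805] [  4.7 -40.8  -5.5]
[ 0.0878  0.0209 -0.0854] [  5.4 -47.7  -6.4]
[ 0.1075  0.0234 -0.0874] [  6.3 -55.5  -7.5]
```

Solid grip now: 17.3 mm at 40 N. Tipping the brush upright through the hole.

>>> {"name": "play_rows", "arguments": {
  "plan": "0.01 0 0.001 -0.009 0.4 -3.1 -0.4;0.01 0.001 0.0024 -0.018 0.8 -6.3 -0.8;0.01 0.0045 0.004 -0.027 1.2 -9.7 -1.3;0.01 0.0085 0.0054 -0.0355 1.5 -13.2 -1.8;0.01 0.014 0.007 -0.043 1.9 -16.6 -2.2;0.01 0.0194 0.0086 -0.051 2.3 -20.1 -2.7;0.01 0.03 0.0105 -0.057 2.7 -23.5 -3.1;0.01 0.04 0.0124 -0.0627 3.1 -27 -3.6;0.01 0.04 0.0124 -0.0627 3.1 -27 -3.6",
  "force": 50
}}

```text
time: 11.9
position: [0.5877, 0.0827, 0.1679]
orientation: [1.351, 2.419, -0.15]
wrist_force: [0.1, 0.3, -0.5]
gripper_width: 0.0168
gripper_force: 50.0
```

```bash
sed -i 's/^    rows(.*/    rows([pose(tp if i else off,np.radians(d),.22,50,-10) for i,(d,tp) in enumerate(L)][-6:]+[(pose((0,.165),np.pi\/2,.22,50,-10))])/' p2.py; python3 p2.py; python3 see.py|grep -v finger
```

```text
tip [0.526 0.21  0.023]
33.6 [0.0427 0.0238]
40 [0.0343 0.0228]
47 [0.0271 0.0214]
54 [0.0211 0.0199]
61 [0.0231 0.0183]
68 [0.0176 0.0165]
75 [0.0122 0.0146]
82 [0.0066 0.0127]
90 [0.     0.0105]
t 11.9 grasp [0.5756 0.095  0.2106] q [ 0.31  0.34  1.88 -0.48  0.8   0.08] F [ 0.1  0.3 -0.5] w 0.0168 50.0
[-0.0147 -0.0044  0.0209] [-0.8  6.9  1.1]
[-0.002  -0.0004  0.0007] [0.  0.  0.2]
[ 0.0062  0.0027 -0.0152] [ 0.8 -6.9 -0.8]
[ 0.0168  0.0059 -0.0294] [  1.6 -13.8  -1.7]
[ 0.0295  0.009  -0.0415] [  2.4 -20.6  -2.6]
[ 0.0459  0.0124 -0.0525] [  3.3 -28.5  -3.7]
[-0.0103  0.0253 -0.1958] [  3.3 -28.5  -3.7]
11.9 [0.5877 0.0827 0.1679] w 0.01675574500174847 49.98049199581146
scene -0.06 74 x -0.016 0.008 y -0.019 0.017
scene -0.05 66 x -0.018 -0.004 y -0.019 0.016
scene -0.04 50 x -0.015 0.004 y -0.019 0.016
scene -0.03 27 x -0.013 0.012 y -0.017 0.015
scene -0.02 6 x 0.013 0.02 y -0.008 0.001
scene -0.01 5 x 0.024 0.029 y -0.005 -0.001
scene handle 13
mean [0.5815 0.0855 0.2161] dir [-0.562 -0.79   0.246] ends [0.585 0.091 0.214] [0.577 0.08  0.218]
rim 168 [0.5794 0.0276 0.1184]
pink [0.4838 0.0588 0.2293]
top -0.06 17 x -0.019 0.003 y -0.008 0.015
top -0.05 12 x -0.018 -0.012 y -0.016 0.015
top -0.04 8 x -0.013 0.008 y -0.019 0.015
top -0.03 2 x -0.013 -0.011 y -0.017 0.014
top handle 1
rim 93 [0.5777 0.0283 0.1191]
pink [0.4786 0.062  0.2392]
```

>>> {"name": "play_rows", "arguments": {
  "plan": "0.01 0.0025 0.001 -0.007 0.4 -3.5 -0.4;0.01 0.0062 0.0027 -0.0152 0.8 -6.9 -0.8;0.01 0.0115 0.0043 -0.0225 1.2 -10.4 -1.3;0.01 0.0168 0.0059 -0.0294 1.6 -13.8 -1.7;0.01 0.023 0.0075 -0.0358 2 -17.2 -2.1;0.01 0.0295 0.009 -0.0415 2.4 -20.6 -2.6;0.01 0.037 0.0107 -0.0475 2.9 -24.5 -3.2;0.01 0.0459 0.0124 -0.0525 3.3 -28.5 -3.7;0.01 0.0459 0.0124 -0.0525 3.3 -28.5 -3.7;0.01 0.037 0.0145 -0.075 3.3 -28.5 -3.7;0.01 0.025 0.0172 -0.106 3.3 -28.5 -3.7;0.01 0.013 0.02 -0.137 3.3 -28.5 -3.7;0.01 0.001 0.0227 -0.167 3.3 -28.5 -3.7;0.01 -0.0103 0.0253 -0.1958 3.3 -28.5 -3.7;0.01 -0.0103 0.0253 -0.1958 3.3 -28.5 -3.7;0.01 -0.0103 0.0253 -0.1958 3.3 -28.5 -3.7"
}}

```text
time: 13.6
position: [0.5635, 0.1369, 0.3553]
orientation: [1.105, 2.047, -0.511]
wrist_force: [-0.3, -0.2, -1.3]
gripper_width: 0.0176
gripper_force: 50.0
```

```bash
cat > bm.py <<'E'
from reg import *
# measure the brush in the air: bristle (pale) + wire, search near grasp x,y
s=robot.read_state();Rt=rot(s["orientation"]);g=np.array(s["position"])-G*Rt[:,2]
print("t",round(s["time"],2),"g",g.round(4),"tool z",Rt[:,2].round(3),"y",Rt[:,1].round(3),"q",s["qpos"].round(2),"F",s["wrist_force"].round(2),"w",round(s["gripper_width"],4),round(s["gripper_force"],1))
for n in("scene","top"):
    c=robot.read_camera(n);P=cloud(c);np.savez("last_"+n,P=P,col=c["color"])
    m=(np.hypot(P[...,0]-g[0],P[...,1]-g[1])<.06)&(P[...,2]>max(.126,g[2]-.24))&(P[...,2]<g[2]-.06);p=P[m]
    for z in np.arange(g[2]-.225,g[2]-.06,.015):
        k=abs(p[:,2]-z)<.0075
        if k.sum()>2: print(n,"below g",(g[2]-z).round(3),k.sum(),"rel g min",(p[k].min(0)-g).round(4)[:2],"max",(p[k].max(0)-g).round(4)[:2])
E
python3 bm.py
```

```text
t 13.6 g [0.5442 0.1663 0.385 ] tool z [ 0.42  -0.638 -0.645] y [0.836 0.549 0.001] q [ 0.68  0.26  1.76 -0.89  1.36  0.41] F [-0.28 -0.25 -1.27] w 0.0176 50.0
scene below g 0.225 3 rel g min [ 0.0072 -0.0126] max [ 0.0123 -0.0115]
scene below g 0.21 57 rel g min [-0.0107 -0.023 ] max [0.0222 0.0085]
scene below g 0.195 80 rel g min [-0.0111 -0.0237] max [0.0209 0.0055]
scene below g 0.18 83 rel g min [-0.0129 -0.0231] max [0.0218 0.0104]
scene below g 0.165 125 rel g min [-0.0219 -0.0246] max [0.0215 0.0172]
scene below g 0.15 112 rel g min [-0.016  -0.0176] max [0.0173 0.0141]
scene below g 0.135 15 rel g min [-0.0014 -0.0057] max [0.0031 0.0003]
scene below g 0.12 17 rel g min [-0.004  -0.0057] max [0.0026 0.0026]
scene below g 0.105 11 rel g min [-0.0005 -0.0063] max [ 0.003  -0.0013]
scene below g 0.09 14 rel g min [-0.0054 -0.0065] max [0.0037 0.0003]
scene below g 0.075 33 rel g min [-0.0098 -0.0106] max [0.0084 0.0022]
scene below g 0.06 23 rel g min [-0.0032 -0.0115] max [0.0092 0.0022]
top below g 0.21 20 rel g min [-0.0196 -0.0227] max [0.0108 0.0084]
top below g 0.195 20 rel g min [-0.0206 -0.0228] max [0.0052 0.0083]
top below g 0.18 18 rel g min [-0.0201 -0.0223] max [0.0077 0.0083]
top below g 0.165 76 rel g min [-0.0203 -0.0225] max [0.0191 0.017 ]
top below g 0.15 109 rel g min [-0.0205 -0.0218] max [0.0147 0.0162]
top below g 0.135 5 rel g min [-0.0035 -0.0049] max [0.0012 0.001 ]
top below g 0.12 5 rel g min [-0.0037 -0.0046] max [ 0.0005 -0.0009]
top below g 0.105 5 rel g min [-0.004  -0.0054] max [ 0.0015 -0.001 ]
top below g 0.075 8 rel g min [-0.0096 -0.01  ] max [-0.      0.0023]
top below g 0.06 6 rel g min [-0.0094 -0.01  ] max [ 0.0022 -0.0005]
```

```bash
python3 - <<'E'
from reg import *
for e in(-110,-125,-135,-150):
    ev=np.array([np.cos(np.radians(e)),np.sin(np.radians(e))])
    w=np.array([.579,.03])-.19*ev;q1=np.arctan2(w[1],w[0]);f=np.array([.558,-.328])+(.18+.16)*ev;qf=np.arctan2(f[1],f[0])
    print(e,"bottle",w.round(2),np.hypot(*w).round(2),q1.round(2),[wrist(q1,p,toolR(e,50,1)) for p in(1.5,1.9)],"final",f.round(2),np.hypot(*f).round(2),qf.round(2),[wrist(qf,p,toolR(e+180,40,-1)) for p in(1.9,2.3)])
P=np.load("topP.npy");z=P[...,2];m=(P[...,0]>.2)&(P[...,0]<.7)&(P[...,1]<-.5)&(P[...,1]>-.85)&(z>.03)&(z<.6)
p=P[m];
for x in np.arange(.2,.7,.05):
    k=abs(p[:,0]-x)<.025
    if k.any(): print("x",x.round(2),"y max",p[k,1].max().round(3),"zmax",p[k,2].max().round(3),np.median(p[k,2]).round(3))
E
```

```text
-110 bottle [0.64 0.21] 0.68 0.31 [array([-0.78,  2.11,  0.41]), array([-0.67,  1.81,  0.69])] final [ 0.44 -0.65] 0.78 -0.97 [array([ 0.55,  1.68, -0.69]), array([ 0.57,  1.34, -0.9 ])]
-125 bottle [0.69 0.19] 0.71 0.26 [array([-0.69,  2.25,  0.6 ]), array([-0.55,  1.93,  0.87])] final [ 0.36 -0.61] 0.71 -1.03 [array([ 0.63,  1.57, -0.53]), array([ 0.67,  1.25, -0.77])]
-135 bottle [0.71 0.16] 0.73 0.23 [array([-0.6 ,  2.34,  0.75]), array([-0.46,  1.99,  0.99])] final [ 0.32 -0.57] 0.65 -1.06 [array([ 0.67,  1.49, -0.42]), array([ 0.73,  1.18, -0.68])]
-150 bottle [0.74 0.12] 0.75 0.17 [array([-0.43,  2.44,  1.  ]), array([-0.31,  2.06,  1.19])] final [ 0.26 -0.5 ] 0.56 -1.08 [array([ 0.72,  1.34, -0.24]), array([ 0.83,  1.06, -0.54])]
x 0.2 y max -0.5 zmax 0.409 0.346
x 0.25 y max -0.5 zmax 0.518 0.345
x 0.3 y max -0.564 zmax 0.347 0.079
x 0.35 y max -0.564 zmax 0.087 0.08
x 0.4 y max -0.563 zmax 0.101 0.093
x 0.45 y max -0.563 zmax 0.102 0.094
x 0.5 y max -0.564 zmax 0.1 0.094
x 0.55 y max -0.564 zmax 0.099 0.079
```

```bash
python3 - <<'E'
from reg import *
Rt=toolR(-135,49.8,1);rows([([.582,.029,.385],Rt),([.563,.097,.385],toolR(-96,49.8,1))])
E
```

```text
t 13.7 grasp [0.5436 0.1663 0.3835] q [ 0.68  0.26  1.76 -0.89  1.36  0.41] F [-0.2  0.2 -1.5] w 0.0176 50.0
[-0.0704 -0.0778  0.0815] [59.8  0.1 50.6]
[-0.0401 -0.0442  0.0454] [30.   0.1 25.5]
```

>>> {"name": "play_rows", "arguments": {
  "plan": "0.01 -0.01 -0.011 0.011 7.5 0 6.4;0.01 -0.02 -0.022 0.0227 15 0 12.8;0.01 -0.03 -0.033 0.034 22.5 0 19.1;0.01 -0.0401 -0.0442 0.0454 30 0.1 25.5;0.01 -0.048 -0.053 0.055 37.5 0.1 31.8;0.01 -0.056 -0.062 0.064 45 0.1 38.1;0.01 -0.063 -0.07 0.073 52.5 0.1 44.4;0.01 -0.0704 -0.0778 0.0815 59.8 0.1 50.6;0.01 -0.0704 -0.0778 0.0815 59.8 0.1 50.6;0.01 -0.0704 -0.0778 0.0815 59.8 0.1 50.6;0.01 -0.0704 -0.0778 0.0815 59.8 0.1 50.6;0.01 -0.0704 -0.0778 0.0815 59.8 0.1 50.6"
}}

```text
time: 14.9
position: [0.5573, 0.0057, 0.3561]
orientation: [2.389, 0.996, -1.108]
wrist_force: [-0.7, -0.5, -0.7]
gripper_width: 0.017
gripper_force: 50.0
```

```bash
python3 bm.py; python3 - <<'E'
from reg import *
rows([([.582,.029,z],toolR(-135,49.8,1)) for z in (.385,.226)])
E
```

```text
t 14.9 g [0.582  0.0306 0.3858] tool z [-0.537 -0.543 -0.646] y [ 0.71  -0.704  0.001] q [ 0.24  0.6   1.24 -0.47  2.05  0.96] F [-0.71 -0.5  -0.67] w 0.017 50.0
scene below g 0.21 72 rel g min [-0.0152 -0.0236] max [0.0196 0.0098]
scene below g 0.195 84 rel g min [-0.0146 -0.0232] max [0.0195 0.009 ]
scene below g 0.18 87 rel g min [-0.014  -0.0233] max [0.0196 0.0084]
scene below g 0.165 135 rel g min [-0.0208 -0.0229] max [0.0197 0.0187]
scene below g 0.15 137 rel g min [-0.0192 -0.019 ] max [0.0168 0.0131]
scene below g 0.135 15 rel g min [-0.0036 -0.0062] max [ 0.0028 -0.0017]
scene below g 0.12 16 rel g min [-0.0028 -0.0065] max [ 0.003 -0.001]
scene below g 0.105 18 rel g min [-0.0045 -0.0052] max [ 0.0032 -0.0005]
scene below g 0.09 12 rel g min [-0.0016 -0.006 ] max [ 0.0036 -0.0005]
scene below g 0.075 38 rel g min [-0.0046 -0.0103] max [0.0081 0.0023]
scene below g 0.06 23 rel g min [-0.0044 -0.0115] max [0.008  0.0025]
top below g 0.21 14 rel g min [-0.0209 -0.0225] max [-0.0033  0.0149]
top below g 0.195 18 rel g min [-0.0208 -0.0226] max [-0.0029  0.0168]
top below g 0.18 20 rel g min [-0.0219 -0.0227] max [-0.0028  0.0134]
top below g 0.165 56 rel g min [-0.0207 -0.0203] max [0.0168 0.018 ]
top below g 0.15 128 rel g min [-0.0209 -0.0203] max [0.0162 0.0178]
top below g 0.135 4 rel g min [-0.0035 -0.0056] max [-0.0005 -0.0006]
top below g 0.12 5 rel g min [-0.0045 -0.0059] max [-0.0006  0.0014]
top below g 0.105 5 rel g min [-0.0038 -0.0039] max [-0.0029  0.0009]
top below g 0.075 6 rel g min [-0.009  -0.0094] max [-0.003  0.007]
top below g 0.06 6 rel g min [-0.0092 -0.0096] max [-0.0036  0.0043]
t 15.0 grasp [0.5819 0.0312 0.3865] q [ 0.24  0.6   1.23 -0.47  2.05  0.96] F [ 0.1 -0.5 -0.4] w 0.017 50.0
[0.0001 0.0014 0.0021] [ 0.3 -0.1  0.1]
[0.1214 0.0012 0.1049] [ 0.3 -0.1  0.1]
```

>>> {"name": "play_rows", "arguments": {
  "plan": "0.01 -0.0014 -0.0007 0.0016 0 0 0;0.01 0.0138 -0.0007 0.0146 0 0 0;0.01 0.029 -0.0007 0.0276 0 0 0;0.01 0.0442 -0.0007 0.0406 0 0 0;0.01 0.0594 -0.0007 0.0536 0 0 0;0.01 0.0746 -0.0007 0.0666 0 0 0;0.01 0.0898 -0.0007 0.0796 0 0 0;0.01 0.105 -0.0007 0.0916 0 0 0;0.01 0.112 -0.0007 0.0975 0 0 0;0.01 0.1155 -0.0007 0.1005 0 0 0;0.01 0.1155 -0.0007 0.1005 0 0 0"
}}

```text
time: 16.1
position: [0.5561, 0.0041, 0.2033]
orientation: [2.392, 0.992, -1.108]
wrist_force: [-0.6, 0.6, -1.1]
gripper_width: 0.0169
gripper_force: 50.0
```

```bash
python3 - <<'E'
from reg import *
rows([([.581,.03,z],toolR(-135,49.8,1)) for z in (.226,.22)])
for n in("scene","top"):
    c=robot.read_camera(n);P=cloud(c)
    b=P[(abs(P[...,0]-.58)<.045)&(abs(P[...,1]-.028)<.045)&(abs(P[...,2]-.119)<.006)];print(n,"rim",len(b),b.min(0).round(4),b.max(0).round(4))
E
```

```text
t 16.1 grasp [0.5809 0.029  0.2331] q [ 0.23  0.74  1.34 -0.43  1.82  1.08] F [-0.6  0.6 -1.1] w 0.0169 50.0
[ 0.0058 -0.0007  0.004 ] [ 0.1 -0.1 -0. ]
[ 0.0104 -0.0007  0.0078] [ 0.1 -0.1 -0. ]
scene rim 154 [ 5.51e-01 -1.00e-04  1.13e-01] [0.6091 0.0562 0.1248]
top rim 77 [5.493e-01 1.000e-04 1.131e-01] [0.6051 0.0566 0.1246]
```

>>> {"name": "play_rows", "arguments": {
  "plan": "0.01 0.002 0 0.0017 0 0 0;0.01 0.004 0 0.0034 0 0 0;0.01 0.0055 0 0.0047 0 0 0;0.01 0.0055 0 0.0047 0 0 0;0.01 0.0055 0 0.0047 0 0 0"
}}

```text
time: 16.7
position: [0.5562, 0.0041, 0.1966]
orientation: [2.392, 0.992, -1.107]
wrist_force: [-0.5, -0.3, 0.8]
gripper_width: 0.0169
gripper_force: 50.0
```

>>> {"name": "play_rows", "arguments": {
  "plan": "0.01 0.001 0 0.0008 0 0 0;0.01 0.0015 0 0.0013 0 0 0;0.01 0.0015 0 0.0013 0 0 0"
}}

```text
time: 17.0
position: [0.5563, 0.0039, 0.1966]
orientation: [2.391, 0.99, -1.107]
wrist_force: [-0.1, 0.1, 9.3]
gripper_width: 0.017
gripper_force: 50.0
```

Bottom contact confirmed at about 9 N. Next: up until the bristles show, then down for the second stroke.

>>> {"name": "play_rows", "arguments": {
  "plan": "0.01 -0.009 0 -0.0075 0 0 0;0.01 -0.025 0 -0.021 0 0 0;0.01 -0.04 0 -0.034 0 0 0;0.01 -0.055 0 -0.0465 0 0 0;0.01 -0.0625 0 -0.053 0 0 0;0.01 -0.0625 0 -0.053 0 0 0;0.01 -0.0625 0 -0.053 0 0 0"
}}

```text
time: 17.7
position: [0.5558, 0.0042, 0.2764]
orientation: [2.393, 0.992, -1.107]
wrist_force: [-0.6, 0.2, -1.1]
gripper_width: 0.0172
gripper_force: 50.0
```

```bash
python3 bm.py; python3 - <<'E'
from h import *
for n in("scene","top"):
    P=np.load(f"last_{n}.npz")["P"]
    b=P[(abs(P[...,0]-.58)<.05)&(abs(P[...,1]-.028)<.05)&(abs(P[...,2]-.117)<.007)];print(n,"rim",len(b),b.min(0).round(4),b.max(0).round(4))
E
```

```text
t 17.7 g [0.5806 0.0291 0.3061] tool z [-0.538 -0.541 -0.647] y [ 0.708 -0.706  0.002] q [ 0.23  0.66  1.31 -0.44  1.93  1.03] F [-0.61  0.23 -1.12] w 0.0172 50.0
scene below g 0.18 37 rel g min [-0.012  -0.0225] max [0.0203 0.0092]
scene below g 0.165 125 rel g min [-0.0215 -0.0232] max [0.0196 0.0197]
scene below g 0.15 123 rel g min [-0.0173 -0.0219] max [0.0159 0.0154]
scene below g 0.135 15 rel g min [-0.0036 -0.007 ] max [0.0036 0.0006]
scene below g 0.12 12 rel g min [-0.0025 -0.0059] max [ 0.0025 -0.0015]
scene below g 0.105 15 rel g min [-0.0049 -0.005 ] max [0.0025 0.0009]
scene below g 0.09 9 rel g min [-0.0038 -0.005 ] max [ 0.0025 -0.002 ]
scene below g 0.075 27 rel g min [-0.0033 -0.0116] max [0.0079 0.0009]
scene below g 0.06 19 rel g min [-0.0027 -0.0111] max [0.0079 0.0013]
top below g 0.18 9 rel g min [-0.0203 -0.0206] max [-0.0104  0.0127]
top below g 0.165 56 rel g min [-0.0211 -0.0208] max [0.0173 0.0176]
top below g 0.15 101 rel g min [-0.0179 -0.0208] max [0.0129 0.0175]
top below g 0.135 3 rel g min [-0.0042 -0.005 ] max [-0.0021 -0.0022]
top below g 0.12 3 rel g min [-0.0045 -0.0051] max [-0.0009  0.0003]
top below g 0.075 5 rel g min [-0.0098 -0.0062] max [-0.0068  0.004 ]
top below g 0.06 3 rel g min [-0.0095 -0.0088] max [-0.0062 -0.0014]
scene rim 188 [ 0.5509 -0.0011  0.1101] [0.6075 0.0569 0.1233]
top rim 96 [5.49e-01 1.00e-04 1.11e-01] [0.6053 0.0566 0.1238]
```

>>> {"name": "play_rows", "arguments": {
  "plan": "0.01 0.012 0 0.01 0 0 0;0.01 0.027 0 0.0229 0 0 0;0.01 0.042 0 0.0356 0 0 0;0.01 0.053 0 0.0449 0 0 0;0.01 0.059 0 0.05 0 0 0;0.01 0.061 0 0.0517 0 0 0;0.01 0.062 0 0.0525 0 0 0;0.01 0.062 0 0.0525 0 0 0;0.01 0.062 0 0.0525 0 0 0"
}}

```text
time: 18.7
position: [0.5561, 0.004, 0.1966]
orientation: [2.391, 0.99, -1.108]
wrist_force: [-1.9, 0.3, 6.0]
gripper_width: 0.017
gripper_force: 50.0
```

>>> {"name": "play_rows", "arguments": {
  "plan": "0.01 0.001 0 0.0008 0 0 0;0.01 0.001 0 0.0008 0 0 0"
}}

```text
time: 18.9
position: [0.5561, 0.0039, 0.1966]
orientation: [2.391, 0.989, -1.109]
wrist_force: [-1.0, 0.3, 12.3]
gripper_width: 0.017
gripper_force: 50.0
```

Second stroke bottomed out at 12 N. Drawing the brush right out.

>>> {"name": "play_rows", "arguments": {
  "plan": "0.01 -0.008 0 -0.0067 0 0 0;0.01 -0.023 0 -0.0195 0 0 0;0.01 -0.042 0 -0.0356 0 0 0;0.01 -0.062 0 -0.0525 0 0 0;0.01 -0.082 0 -0.0694 0 0 0;0.01 -0.102 0 -0.0863 0 0 0;0.01 -0.122 0 -0.103 0 0 0;0.01 -0.142 0 -0.12 0 0 0;0.01 -0.16 0 -0.1355 0 0 0;0.01 -0.16 0 -0.1355 0 0 0;0.01 -0.16 0 -0.1355 0 0 0"
}}

```text
time: 20.0
position: [0.5558, 0.0044, 0.4038]
orientation: [2.393, 0.992, -1.105]
wrist_force: [0.6, 0.0, -1.6]
gripper_width: 0.0171
gripper_force: 50.0
```

```bash
python3 - <<'E'
from reg import *
P=np.vstack([np.load(f"{n}P.npy").reshape(-1,3) for n in("scene","top")])
b=P[(abs(P[:,0]-.557)<.03)&(abs(P[:,1]+.33)<.03)&(P[:,2]>.26)&(P[:,2]<.30)];print("nozzle",b.min(0).round(3),b.max(0).round(3),len(b))
def fin(e,alpha=49.8):
    return toolR(e+180,90-alpha,-1)
e=-135;h=-np.array([np.cos(np.radians(e)),np.sin(np.radians(e)),0])
g=np.array([.558,-.328,.222])-.1855*h;print("final g",g.round(4))
mid=np.array([.40,-.30,.40])
rows([([.43,-.15,.46],fin(e)),(g-.06*h+[0,0,.03],fin(e)),(g,fin(e))])
for n in("scene","top"):
    c=robot.read_camera(n);P=cloud(c)
    b=P[(abs(P[...,0]-.58)<.05)&(abs(P[...,1]-.028)<.05)&(abs(P[...,2]-.117)<.007)];print(n,"rim",len(b),b.min(0).round(4),b.max(0).round(4))
E
python3 bm.py|grep -E "^t|0.15|0.12"
```

```text
nozzle [ 0.546 -0.34   0.272] [ 0.57  -0.316  0.3  ] 101
final g [ 0.4268 -0.4592  0.222 ]
t 20.0 grasp [0.5805 0.0293 0.4336] q [ 0.24  0.56  1.19 -0.49  2.12  0.92] F [ 0.6  0.  -1.6] w 0.0171 50.0
[-0.1252  0.0201  0.1147] [ 0.2 89.8  0.1]
[-0.1485  0.2355  0.464 ] [ 0.2 89.8  0.1]
[-0.0868  0.2355  0.4378] [ 0.2 89.8  0.1]
scene rim 205 [ 5.503e-01 -3.000e-04  1.103e-01] [0.6084 0.0568 0.1234]
top rim 70 [5.491e-01 1.000e-04 1.103e-01] [0.5948 0.0566 0.1235]
t 20.1 g [0.5801 0.0292 0.4321] tool z [-0.539 -0.541 -0.646] y [ 0.708 -0.706  0.001] q [ 0.24  0.56  1.19 -0.49  2.12  0.92] F [-1.54  0.24 -0.71] w 0.0174 50.0
scene below g 0.15 137 rel g min [-0.0174 -0.018 ] max [0.0171 0.0121]
scene below g 0.12 17 rel g min [-0.0006 -0.0075] max [ 0.0039 -0.001 ]
top below g 0.21 14 rel g min [-0.021  -0.0213] max [-0.0099  0.0143]
top below g 0.195 19 rel g min [-0.0219 -0.0214] max [-0.0077  0.0163]
top below g 0.18 19 rel g min [-0.022  -0.0215] max [-0.0077  0.0131]
top below g 0.165 77 rel g min [-0.0215 -0.0217] max [0.0165 0.0173]
top below g 0.15 130 rel g min [-0.0218 -0.0217] max [0.0128 0.0123]
top below g 0.135 6 rel g min [-0.0041 -0.0053] max [-0.0008 -0.0003]
top below g 0.12 6 rel g min [-0.0037 -0.0055] max [0.0015 0.0015]
top below g 0.105 4 rel g min [-0.0042 -0.0037] max [-0.0035 -0.0012]
top below g 0.075 6 rel g min [-0.0097 -0.009 ] max [-0.0056  0.0043]
top below g 0.06 8 rel g min [-0.0094 -0.0091] max [-0.0042  0.0063]
```

>>> {"name": "play_rows", "arguments": {
  "plan": "0.01 -0.0104 0.0017 0.0096 0 7.5 0;0.01 -0.0209 0.0034 0.0191 0 15 0;0.01 -0.0313 0.005 0.0287 0 22.5 0;0.01 -0.0417 0.0067 0.0382 0 30 0;0.01 -0.0522 0.0084 0.0478 0 37.5 0;0.01 -0.0626 0.01 0.0574 0 45 0;0.01 -0.073 0.0117 0.0669 0 52.5 0;0.01 -0.0835 0.0134 0.0765 0 60 0;0.01 -0.0939 0.0151 0.086 0 67.5 0;0.01 -0.1043 0.0168 0.0956 0 75 0;0.01 -0.115 0.0184 0.105 0 82.5 0;0.01 -0.1252 0.0201 0.1147 0.2 89.8 0.1;0.01 -0.1252 0.0201 0.1147 0.2 89.8 0.1;0.01 -0.1252 0.0201 0.1147 0.2 89.8 0.1;0.01 -0.1252 0.0201 0.1147 0.2 89.8 0.1"
}}

```text
time: 21.7
position: [0.4514, -0.1286, 0.425]
orientation: [-2.52, -1.044, -0.917]
wrist_force: [0.5, -0.2, -0.8]
gripper_width: 0.0171
gripper_force: 50.0
```

```bash
cat > p3.py <<'E'
from reg import *
e=-135;h=-np.array([np.cos(np.radians(e)),np.sin(np.radians(e)),0]);F=toolR(e+180,40.2,-1)
g=np.array([.558,-.328,.222])-.1855*h
rows([([.33,-.40,.30],F),(g-.094*h,F),(g,F)])
# brush line fit in air
s=robot.read_state();Rt=rot(s["orientation"]);gp=np.array(s["position"])-G*Rt[:,2]
for n in("scene","top"):
    c=robot.read_camera(n);P=cloud(c);D=P-gp;t=D@h;r=D-t[...,None]*h;m=(t>.04)&(t<.25)&(np.linalg.norm(r,axis=-1)<.05)
    lat=D@np.array([h[1],-h[0],0])
    for a in np.arange(.06,.24,.02):
        k=m&(abs(t-a)<.01)
        if k.sum()>2: print(n,"along",a.round(2),k.sum(),"lat",lat[k].min().round(4),lat[k].max().round(4),"z",D[k][:,2].min().round(4),D[k][:,2].max().round(4))
E
python3 p3.py
```

```text
t 21.7 grasp [ 0.4305 -0.1496  0.4602] q [-0.79 -0.08  1.88  0.71  1.4  -0.16] F [ 0.5 -0.2 -0.8] w 0.0171 50.0
[-0.2929  0.1061 -0.0371] [-0.1  0.2 -0. ]
[-0.3946  0.2164 -0.0208] [-0.1  0.2 -0. ]
[-0.3226  0.2165  0.0396] [-0.1  0.2 -0. ]
scene along 0.06 129 lat -0.0046 0.0112 z -0.0091 0.0078
scene along 0.08 86 lat -0.0036 0.0095 z -0.0064 0.0071
scene along 0.1 44 lat -0.0002 0.0067 z -0.0061 0.0026
scene along 0.12 41 lat -0.001 0.0061 z -0.0062 0.0014
scene along 0.14 48 lat -0.0023 0.0051 z -0.0062 0.0011
scene along 0.16 196 lat -0.0121 0.0226 z -0.0207 0.0174
scene along 0.18 149 lat -0.0104 0.022 z -0.0187 0.018
scene along 0.2 162 lat -0.0105 0.0219 z -0.016 0.0178
scene along 0.22 58 lat -0.0126 0.0176 z -0.013 0.0156
top along 0.06 100 lat -0.009 0.0083 z -0.0029 0.0102
top along 0.08 59 lat -0.0082 0.0082 z -0.0021 0.0085
top along 0.1 31 lat -0.003 0.0024 z -0.0034 0.0049
top along 0.12 37 lat -0.0029 0.0041 z -0.0021 0.0036
top along 0.14 32 lat -0.003 0.003 z -0.003 0.0038
top along 0.16 212 lat -0.0201 0.0199 z -0.0168 0.0205
top along 0.18 213 lat -0.0196 0.0212 z -0.0133 0.0188
top along 0.2 202 lat -0.0195 0.0205 z -0.0115 0.0199
top along 0.22 54 lat -0.0183 0.0174 z -0.0053 0.0169
```

The brush is level and firm in the grip. Moving it to the tap by way of the sink's near side.

>>> {"name": "play_rows", "arguments": {
  "plan": "0.01 -0.042 0.015 -0.0053 0 0 0;0.01 -0.084 0.03 -0.0106 0 0 0;0.01 -0.126 0.0455 -0.016 0 0 0;0.01 -0.168 0.061 -0.0213 0 0 0;0.01 -0.21 0.076 -0.0266 0 0 0;0.01 -0.252 0.091 -0.032 0 0 0;0.01 -0.293 0.106 -0.0371 0 0 0;0.01 -0.293 0.106 -0.0371 0 0 0;0.01 -0.293 0.106 -0.0371 0 0 0;0.01 -0.32 0.135 -0.033 0 0 0;0.01 -0.345 0.162 -0.029 0 0 0;0.01 -0.37 0.19 -0.025 0 0 0;0.01 -0.3946 0.2164 -0.0208 0 0.2 0;0.01 -0.3946 0.2164 -0.0208 0 0.2 0;0.01 -0.3946 0.2164 -0.0208 0 0.2 0;0.01 -0.3946 0.2164 -0.0208 0 0.2 0"
}}

```text
time: 23.4
position: [0.3817, -0.5035, 0.188]
orientation: [-2.517, -1.045, -0.923]
wrist_force: [0.4, 0.6, -1.0]
gripper_width: 0.017
gripper_force: 50.0
```

```bash
python3 p3.py
```

```text
t 23.4 grasp [ 0.3607 -0.5245  0.2231] q [-1.26  0.62  1.51  0.62  1.42 -0.7 ] F [ 0.4  0.6 -1. ] w 0.017 50.0
[ 0.1004 -0.1096 -0.0157] [-0.1 -0.1  0.1]
[-0.0016  0.0006  0.0002] [-0.1 -0.1  0.1]
[0.0701 0.0007 0.0609] [-0.1 -0.1  0.1]
scene along 0.06 120 lat -0.009 0.0104 z -0.0072 0.0101
scene along 0.08 94 lat -0.0075 0.0097 z -0.0069 0.0092
scene along 0.1 41 lat -0.0034 0.0037 z -0.0043 0.0035
scene along 0.12 47 lat -0.0026 0.004 z -0.0064 0.0043
scene along 0.14 25 lat -0.0006 0.0054 z -0.0027 0.0024
scene along 0.16 238 lat -0.0176 0.0215 z -0.0159 0.0205
scene along 0.18 251 lat -0.0177 0.0213 z -0.0163 0.0194
scene along 0.2 245 lat -0.0168 0.0217 z -0.0156 0.019
scene along 0.22 190 lat -0.0183 0.0222 z -0.019 0.0174
top along 0.06 69 lat -0.0093 0.0095 z -0.0037 0.0128
top along 0.08 43 lat -0.0087 0.0081 z -0.0018 0.0108
top along 0.1 21 lat -0.0031 0.0028 z -0.0029 0.0073
top along 0.12 22 lat -0.0029 0.0032 z -0.0019 0.0045
top along 0.14 22 lat -0.0028 0.0054 z -0.0041 0.0043
top along 0.16 132 lat -0.0194 0.0215 z -0.0154 0.0216
top along 0.18 137 lat -0.0202 0.0202 z -0.0172 0.0211
top along 0.2 120 lat -0.0194 0.0212 z -0.015 0.0229
top along 0.22 55 lat -0.0192 0.0206 z -0.0102 0.0185
```

>>> {"name": "play_rows", "arguments": {
  "plan": "0.01 0.015 0.0003 0.013 0 0 0;0.01 0.03 0.0003 0.026 0 0 0;0.01 0.044 0.0005 0.038 0 0 0;0.01 0.058 0.0007 0.0505 0 0 0;0.01 0.067 0.0007 0.058 0 0 0;0.01 0.0705 0.0007 0.061 0 0 0;0.01 0.0705 0.0007 0.061 0 0 0;0.01 0.0705 0.0007 0.061 0 0 0;0.01 0.0705 0.0007 0.061 0 0 0;0.01 0.0705 0.0007 0.061 0 0 0;0.01 0.0705 0.0007 0.061 0 0 0;0.01 0.0705 0.0007 0.061 0 0 0"
}}

```text
time: 24.7
position: [0.4471, -0.4396, 0.1855]
orientation: [-2.518, -1.041, -0.923]
wrist_force: [-0.8, -0.5, -1.2]
gripper_width: 0.0173
gripper_force: 50.0
```

```bash
python3 p3.py; python3 - <<'E'
from h import *
s=robot.read_state();print("qd",np.abs(s["qd"]).max().round(4),s["wrist_force"].round(2))
for n in("scene","top"):
    c=robot.read_camera(n);P=cloud(c);O=np.load(n+"P.npy")
    b=P[(abs(P[...,0]-.58)<.05)&(abs(P[...,1]-.028)<.05)&(abs(P[...,2]-.119)<.006)];print(n,"rim",len(b),b.min(0).round(4),b.max(0).round(4))
    for nm,x,y,zl in(("red/yel",.52,.28,.1),("pink",.48,.062,.1),("cap",.37,.055,.012),("dish",.36,-.1,.01),("wash",.72,.032,.1),("jar",.725,-.087,.05),("beaker",.74,.178,.05),("green",.478,-.078,.05)):
        f=lambda A:np.median(A[(abs(A[...,0]-x)<.06)&(abs(A[...,1]-y)<.06)&(A[...,2]>zl)&(A[...,2]<.27)],0).round(3)
        print(nm,f(O),f(P))
E
```

```text
t 24.7 grasp [ 0.4261 -0.4607  0.2205] q [-1.14  0.58  1.59  0.68  1.32 -0.64] F [-0.8 -0.5 -1.2] w 0.0173 50.0
[ 0.0321 -0.1109 -0.0767] [-0.  -0.1 -0.1]
[-0.0696 -0.0004 -0.0609] [-0.  -0.1 -0.1]
[ 0.0021 -0.0005 -0.0001] [-0.  -0.1 -0.1]
scene along 0.06 113 lat -0.0058 0.0106 z -0.006 0.0099
scene along 0.08 84 lat -0.0071 0.0095 z -0.0064 0.009
scene along 0.1 44 lat -0.0027 0.0043 z -0.0056 0.0034
scene along 0.12 41 lat -0.002 0.0061 z -0.0056 0.0025
scene along 0.14 32 lat -0.0022 0.0042 z -0.0033 0.0017
scene along 0.16 245 lat -0.0179 0.0219 z -0.0152 0.0195
scene along 0.18 232 lat -0.0185 0.0229 z -0.0126 0.0185
scene along 0.2 133 lat -0.0038 0.0219 z -0.0118 0.0186
scene along 0.22 23 lat -0.0174 0.0213 z -0.0128 0.0113
top along 0.06 66 lat -0.0097 0.0088 z -0.0039 0.0125
top along 0.08 43 lat -0.0091 0.0076 z -0.0023 0.0106
top along 0.1 21 lat -0.0034 0.0028 z -0.0012 0.004
top along 0.12 22 lat -0.0038 0.0031 z -0.0028 0.0039
top along 0.14 21 lat -0.0025 0.0029 z -0.0066 0.0049
top along 0.16 103 lat -0.0196 0.0204 z -0.0197 0.0206
top along 0.18 81 lat -0.0196 0.0
[... 353 characters left out ...]
 0.018]
dish [ 0.329 -0.096  0.017] [ 0.327 -0.095  0.017]
wash [0.727 0.025 0.121] [0.727 0.025 0.121]
jar [ 0.739 -0.098  0.101] [ 0.739 -0.097  0.101]
beaker [0.738 0.18  0.074] [0.738 0.181 0.073]
green [ 0.487 -0.078  0.089] [ 0.487 -0.078  0.088]
top rim 95 [5.498e-01 1.000e-04 1.131e-01] [0.6066 0.0564 0.1243]
red/yel [0.525 0.317 0.164] [0.525 0.317 0.163]
pink [0.475 0.062 0.234] [0.474 0.061 0.235]
cap [0.37  0.054 0.02 ] [0.37  0.054 0.019]
dish [ 0.346 -0.106  0.018] [ 0.344 -0.104  0.018]
wash [0.711 0.033 0.122] [0.711 0.033 0.122]
jar [ 0.722 -0.087  0.103] [ 0.723 -0.087  0.103]
beaker [0.748 0.179 0.079] [0.749 0.18  0.078]
green [ 0.463 -0.067  0.096] [ 0.463 -0.068  0.095]
```

The bystanders and the bottle are all where they started. The brush is level and at rest with its head under the nozzle and about 3 cm of gap, so I'm handing in.

```bash
python3 -c "
from bench import robot
print(robot.close_job())"
```

```text
the job is handed in; nothing more can be done
None
```

I scrubbed the amber bottle with two full strokes and handed the job in with the brush held level about 3 cm under the spout; the first grasp slipped and dropped the brush back into its rack hole, its handle against the bottle rim, so I regrasped it, and nothing measurably moved.

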